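# Load and set the chocolate warmer on the class drinks trolley

## Task

Fold both flaps of the carton right back, well past upright, then take every chocolate tub out of it and lay the tubs on the floor of the warmer's tray, side by side and not stacked. Turn the thermostat knob until the red pointer lines up with the green mark on the scale, and once the tubs are in and the pointer is set, press the green start button down and let it go; finish by folding both flaps back in over the empty carton, most of the way down, and leave the cup, mug, bowl and spoon where they are throughout.

Things in the scene. Friction and masses are not known exactly. Their poses are not given: they have to be found in the camera images.
- warmer: white table-top chocolate warmer, 200 mm (its x) by 350 mm (its y) by 70 mm high, fixed to the trolley; origin at the centre of its underside, z up. Its +y half is an open heated tray (see tray); its -y half is a level grey control deck, 70 mm above the trolley, with knob, scale and start button
- tray (a point): centre of the steel floor of the warmer's heated tray, 30 mm above the trolley; the floor is 170 by 170 mm, inside walls 40 mm high (rim 70 mm above the trolley); axes as the warmer's
- knob_grip (a point): on the vertical axis of the black round thermostat knob, 18 mm above the deck; knob 36 mm in diameter (42 mm skirt in its lowest 6 mm), its top 32 mm above the deck, at (-30, -85) mm from the warmer's centre. Turning it moves the pointer: 1 rad anticlockwise seen from above moves the pointer 7 mm along the warmer's +y, clockwise along -y. Light friction (0.03 N m), stays where left, about 6 rad each way from mid-scale
- pointer_tip (a point): tip of the flat red pointer that slides along the warmer's y on the white scale, moved by the knob only; the scale lies along y at x = +65 mm from the warmer's centre, flat on the deck
- green_mark (a point): inner end of the green mark (20 mm along x, 5 mm wide along y) on the scale; the pointer is aligned when its tip has the same y as this, in the warmer's axes. Axes as the warmer's
- orange_mark (a point): inner end of the orange mark, a setting not wanted now; like the green mark, on the other side of mid-scale
- start_top (a point): top centre of the green start push button, on the deck at (-70, -145) mm from the warmer's centre; sprung, 6 mm travel, about 5 N to push it fully down
- start (a joint): travel of the start button, 0 up, 0.006 m fully down; it counts as pressed beyond 0.004
- carton: brown open-topped cardboard carton, 232 mm (its x) by 228 mm (its y) by 65 mm high, walls and floor 4 mm, fixed; origin at the centre of its underside, z up. The two long flaps hinge on its +y and -y rims
- flap_left (a joint): opening angle of the flap on the carton's +y rim: 0 lying flat inwards over the carton, pi/2 upright, stops at 2.8 leaning right back outside. The flap is 220 mm along x, 75 mm from hinge to free edge and 4 mm thick, with an orange tape strip; it starts ajar and stays where it is left (friction 0.035 N m). The flaps do not meet: between their free edges is a gap of 90 mm or more
- flap_right (a joint): the same for the flap on the carton's -y rim
- flap_left_hinge (a point): middle of the hinge line (along the carton's x) of the left flap, on the +y rim, 112 mm from the carton's middle, 65 mm above the trolley
- flap_right_hinge (a point): middle of the hinge line of the right flap, on the -y rim
- tub_a: square chocolate portion tub, 42 by 42 mm and 26 mm high, 35 to 70 g, brown with a yellow lid; origin at the centre of its underside, z towards the lid. Starts flat in the carton under a flap; absent in some runs (then None from the start)
- tub_b: square chocolate portion tub, 42 by 42 mm and 26 mm high, 35 to 70 g, brown with a yellow lid; origin at the centre of its underside, z towards the lid. Starts flat in the carton under a flap; absent in some runs (then None from the start)
- tub_c: square chocolate portion tub, 42 by 42 mm and 26 mm high, 35 to 70 g, brown with a yellow lid; origin at the centre of its underside, z towards the lid. Starts flat in the carton under a flap; absent in some runs (then None from the start)
- tub_d: square chocolate portion tub, 42 by 42 mm and 26 mm high, 35 to 70 g, brown with a yellow lid; origin at the centre of its underside, z towards the lid. Starts flat in the carton under a flap; absent in some runs (then None from the start)
- mug: yellow mug, 80 mm across, 90 mm high, a bystander; origin under its centre
- bowl: white bowl, 110 mm across, 45 mm high, a bystander; origin under its centre
- paper_cup: terracotta-coloured cup, 76 mm across, 90 mm high, a bystander; origin under its centre
- teaspoon: teaspoon 140 mm long lying between robot, carton and warmer, a bystander; handle towards its -x
There are look-alikes about, which are no part of the job. Leave any blue or orange look-alike of the tub_d alone.

How it is judged:
By the outcome, as a careful person would: the job done as asked, in the order asked, and still so for the second after the job is handed in, with the robot touching nothing.
Of tub_a, tub_b, tub_c, tub_d only 2 to 4 are there at a start; the rules pass over those that are not, and their reading is None.
At some moment in a run one of tub_a, tub_b, tub_c, tub_d may be knocked a few centimetres aside while the robot is not near it.
Once in a run the grip may slacken for a moment while it holds something.
It also fails if it takes over 210 s, if anything falls off the work surface, if the arm or the gripper's body presses on something with over 40 N, if the wrist force passes 120 N, or if a joint passes its speed limit or range.

## Robot

A 7-joint arm with a two-finger parallel gripper is mounted at the origin on the work surface. World frame = base frame: x ahead of the robot, y to its left, z up, the work surface at z = 0. Lengths are in m, angles in rad, forces in N, time in s.
With the tool pointing down it reaches from about 0.4 to 0.85 m from the base axis. Payload 10.4 kg.
Tool frame: the origin (TCP) lies between the finger pads; the fingertips stand 25 mm ahead of it and the grasp point (between the pads) lies 6 mm ahead of it; x points along the fingers, y is the direction in which the jaws open and shut, and the axes are right-handed (so a half turn about x gives the same grasp; the last joint's range is limited). The gripper opens to 87 mm and grips with 3 to 60 N. Pads are 19 mm wide; open, the fingers measure 117 mm over their backs; the gripper's body (75 mm by 190 mm) begins 51 mm behind the grasp point.
Start: joints at [-0.023, 0.332, -0.065, 1.46, 0.022, 1.35, -0.088], TCP at [0.625, 0, 0.248] pointing down, gripper open.
Joint ranges: [-2.6, 2.6], [-0.5, 2.12], [-1.47, 1.34], [0.16, 2.42], [-1.27, 4.41], [0.06, 2.06], [-2.6, 2.6]. Speed limits (rad/s): [2.22, 2.22, 2.79, 2.79, 3.14, 3.14, 3.14].

## Interface

Orientations are given as a unit quaternion [x, y, z, w].
In Python, from bench import r gives the robot as it stands.
- The arm moves only by the shell command python3 -m pendant 'ROWS' [FORCE]. ROWS is JSON, a list of rows, each an object with "translation": the shift along the world's x, y, z in cm, a list of three; "angular": the turn, a rotation vector about the world's x, y, z in degrees, a list of three; "hand": the opening, from -1 (shut) to 1 (fully open). In form: [{"translation": [dx, dy, dz], "angular": [wx, wy, wz], "hand": hand}, ...]. A call has 1 to 20 rows; each row shifts and turns the commanded pose from where the row before left it; what a row does not reach is not made up. A row lasts 1/10 s, in which the tool goes at most 50 mm and 8.59 degrees, less where a joint would pass 70% of its speed; a pose out of reach is approached as far as the arm can. A call is refused whole if a number of a shift passes 5 or a number of a turn 8.59, either way. A call with a gripper value outside its range is refused whole. The fingers move at their own pace and stop on an object; FORCE is the grip in N (left out, the last holds). Time passes only in rows, so rows that do not move let the fingers close. It gives the time, the measured TCP pose, the force and the opening at its end, in the units of the state.
- r.read_state(): the state, without advancing time (a new reading comes with each control period).
- r.camera(name): name is "scene" or "side" or "wrist"; returns the picture (480x640x3 uint8, red, green, blue); there is no depth.
- r.camera_info(name): a dict with "fx", "fy", "cx", "cy" (pixels), "rvec" (rotation vector, rad) and "tvec" (3), from world to camera coordinates, as OpenCV has them; the wrist camera has in their place "mount" (4x4, takes a point from camera to tool coordinates, whose origin is the TCP and whose axes are the tool frame's). Camera axes: x right, y down, z forward; pixel columns grow to the right and rows downward; lengths in m; the calibration is good to about 2 mm. A picture is of the moment at which its call begins: read the wrist's pose just before it. camera_info takes no time and is no camera call.
- r.close_job(): hands the job in, once; it reports no verdict.
Trained networks look in the newest picture that a camera, given by its name, has taken for a name from the list of things; names that differ only in an ending like _2 or _b are one class to them, and where a whole thing is asked for, a point or a joint stands for the part that bears it (a point fixed in the world has none). Each returns a list of dicts, best first, with "confidence" (0 to 1); they miss things now and then, are a little off and sometimes report something else, mostly with a low value. They report only what shows in the picture. A call takes as long as a camera call. They do not tell look-alikes from the thing itself.
- r.find_in(camera, name): "point" ([row, column] in pixels, amid what is visible of it).
- r.mark_of(camera, name): "point" ([row, column] in pixels: a listed point, or the origin of a listed thing).
The state is a dict: "time": time; "joint_positions": joint angles; "joint_vel": joint speeds; "joint_torque": joint torques, N m; "ee_pos": TCP position; "eef_rot": TCP orientation; "ft_force": force on the tool from outside, world axes, zero at the start; "torque": the same for the moment, N m; "width": finger opening in m.
Only numpy, scipy, OpenCV 4.12 (cv2) and the standard library are available. Lean on these libraries where they do the work, as an engineer would, in place of code of your own. Each camera call takes 0.05 s, during which the arm holds its last target.

## Working session

There is one attempt and no reset: what is moved stays moved. The work goes in short steps, Python scripts to look and compute and a shell command to move; the robot and the scene stay as the last step left them, time stands still between calls to the robot, and variables do not carry over. Pictures are saved under pics/ and viewed, and the job is handed in when it is done.

```bash
mkdir -p pics; ls; python3 - <<'E'
from bench import r
import cv2,numpy as np
s=r.read_state();print(s)
for n in ["scene","side","wrist"]:
    im=r.camera(n);cv2.imwrite(f"pics/0_{n}.png",im[:,:,::-1]);print(n,r.camera_info(n))
E
```

```text
pics
{'time': 0.0, 'joint_positions': array([-0.02257229,  0.33290884, -0.06470048,  1.46091473,  0.0216195 ,
        1.34987336, -0.08851394]), 'joint_vel': array([ 0.00089919, -0.0004411 ,  0.00091521,  0.0012532 ,  0.0006488 ,
       -0.00023011,  0.0015757 ]), 'joint_torque': array([-1.20520472e-04, -6.23245955e+01,  2.44190963e-02, -3.89891267e+01,
       -6.13984605e-02,  3.97891912e-02,  1.87085252e-04]), 'ee_pos': array([ 6.24667465e-01, -2.61778470e-05,  2.46743516e-01]), 'eef_rot': array([-0.49963223, -0.50032686,  0.50037577, -0.49966465]), 'ft_force': array([-0.28698377,  1.35163947,  0.15558828]), 'torque': array([ 0.06045017, -0.00450545,  0.01658265]), 'width': 0.08731739267055373}
scene {'fx': 543.5873348579047, 'fy': 543.5873348579047, 'cx': 307.47777078206354, 'cy': 233.58942503228133, 'rvec': array([ 1.96520566,  1.33192993, -0.5913276 ]), 'tvec': array([-0.18592694, -0.2948251 ,  1.59369262])}
side {'fx': 586.8595292071329, 'fy': 586.8595292071329, 'cx': 323.37481743459557, 'cy': 248.66749231435685, 'rvec': array([ 2.16034595, -0.87628001,  0.39903888]), 'tvec': array([-0.45858111,  0.31410245,  1.0115224 ])}
wrist {'fx': 393.2437747337539, 'fy': 393.2437747337539, 'cx': 317.4224379848902, 'cy': 236.2896201073785, 'mount': array([[-4.18689466e-04, -2.94661966e-01,  9.55601460e-01,
        -1.37562349e-01],
       [ 9.99999147e-01,  1.05867004e-03,  7.64585379e-04,
        -1.87550206e-04],
       [-1.23696087e-03,  9.55600965e-01,  2.94661272e-01,
        -8.09855519e-02],
       [ 0.00000000e+00,  0.00000000e+00,  0.00000000e+00,
         1.00000000e+00]])}
```

View pics/0_scene.png

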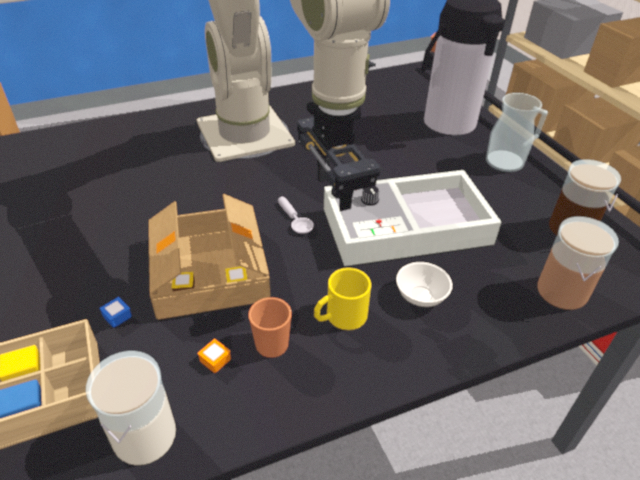

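View pics/0_side.png

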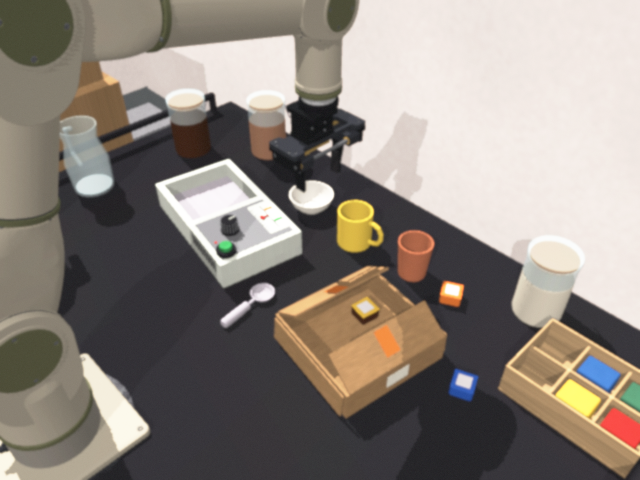

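View pics/0_wrist.png

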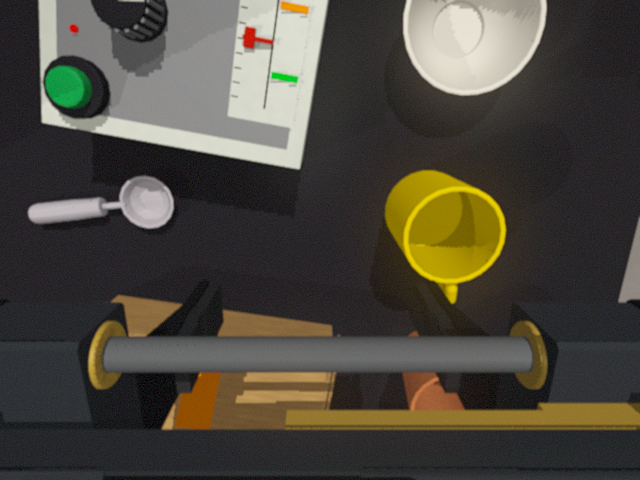

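The scene view shows the carton at about (208,258) with both flaps ajar, and tubs at (183,281) and (235,274). The warmer is at (410,215). The blue (116,312) and orange (214,355) look-alikes are outside the carton, and so is the sorter box.

```bash
cat > h.py <<'E'
from bench import r
import cv2,numpy as np
from scipy.spatial.transform import Rotation as R
def cam(n,s=None):
    i=r.camera_info(n);K=np.array([[i['fx'],0,i['cx']],[0,i['fy'],i['cy']],[0,0,1]])
    if 'rvec' in i:
        Rm=cv2.Rodrigues(np.array(i['rvec']))[0];t=np.array(i['tvec'])
    else:
        s=s or r.read_state()
        T=np.eye(4);T[:3,:3]=R.from_quat(s['eef_rot']).as_matrix();T[:3,3]=s['ee_pos']
        W=T@np.array(i['mount']);Wi=np.linalg.inv(W);Rm=Wi[:3,:3];t=Wi[:3,3]
    return K,Rm,t
def proj(c,P):
    K,Rm,t=c;p=K@(Rm@np.asarray(P,float)+t);return p[:2]/p[2]   # col,row
def atz(c,rc,z):
    K,Rm,t=c;d=Rm.T@np.linalg.solve(K,[rc[1],rc[0],1]);o=-Rm.T@t
    return o+d*(z-o[2])/d[2]
def tri(c1,p1,c2,p2):
    P1=c1[0]@np.c_[c1[1],c1[2]];P2=c2[0]@np.c_[c2[1],c2[2]]
    X=cv2.triangulatePoints(P1,P2,np.array(p1[::-1],float),np.array(p2[::-1],float));return (X[:3]/X[3]).ravel()
def shot(n,f=None):
    s=r.read_state();im=r.camera(n)
    if f: cv2.imwrite(f"pics/{f}.png",im[:,:,::-1])
    return im,cam(n,s)
E
python3 - <<'E'
from h import *
s=r.read_state();print(R.from_quat(s['eef_rot']).as_matrix().round(2))
zs=dict(warmer=0,tray=.03,knob_grip=.088,pointer_tip=.071,green_mark=.071,orange_mark=.071,start_top=.08,carton=0,flap_left_hinge=.065,flap_right_hinge=.065,mug=0,bowl=0,paper_cup=0,teaspoon=0,tub_a=.004)
for n in ["scene","side","wrist"]:
    c=cam(n)
    for k,z in zs.items():
        for d in r.mark_of(n,k)[:5]:
            if d['confidence']>.3: print(n,k,np.round(d['point']),round(d['confidence'],2),atz(c,d['point'],z).round(4))
print(r.read_state()['time'])
E
```

```text
[[-0.  1.  0.]
 [-0. -0. -1.]
 [-1. -0.  0.]]
scene warmer [229. 402.] 0.77 [0.5467 0.2215 0.    ]
scene tray [213. 438.] 0.89 [0.5554 0.3073 0.03  ]
scene knob_grip [196. 366.] 0.68 [0.5014 0.1399 0.088 ]
scene pointer_tip [225. 384.] 0.6 [0.588  0.1418 0.071 ]
scene carton [266. 209.] 0.72 [ 0.4999 -0.2322  0.    ]
scene flap_left_hinge [238. 257.] 0.77 [ 0.5205 -0.124   0.065 ]
scene flap_right_hinge [255. 148.] 0.88 [ 0.4897 -0.3493  0.065 ]
scene mug [313. 349.] 0.61 [ 0.7322 -0.0037  0.    ]
scene bowl [296. 423.] 0.65 [0.748  0.1575 0.    ]
scene paper_cup [344. 274.] 0.78 [ 0.7472 -0.1691  0.    ]
scene paper_cup [226. 406.] 0.56 [0.5397 0.2349 0.    ]
scene teaspoon [220. 293.] 0.56 [ 0.4232 -0.0066  0.    ]
scene tub_a [287. 185.] 0.82 [ 0.5468 -0.2932  0.004 ]
scene tub_a [362. 216.] 0.68 [ 0.7505 -0.2811  0.004 ]
scene tub_a [315. 116.] 0.63 [ 0.5706 -0.4357  0.004 ]
scene tub_a [286. 233.] 0.6 [ 0.5795 -0.1992  0.004 ]
side warmer [228. 224.] 0.97 [0.5387 0.2421 0.    ]
side warmer [272. 412.] 0.46 [ 0.7464 -0.1748  0.    ]
side tray [362. 395.] 0.64 [ 0.5108 -0.3228  0.
[... 811 characters left out ...]
5 [0.5056 0.1879 0.004 ]
wrist warmer [  3. 276.] 0.73 [0.5895 0.1734 0.    ]
wrist warmer [210. 426.] 0.7 [ 0.7338 -0.0105  0.    ]
wrist pointer_tip [ 40. 273.] 0.83 [0.5928 0.1328 0.071 ]
wrist green_mark [ 74. 270.] 0.7 [0.5897 0.1101 0.071 ]
wrist orange_mark [  3. 277.] 0.67 [0.5963 0.1565 0.071 ]
wrist start_top [86. 61.] 0.77 [0.4385 0.101  0.08  ]
wrist start_top [ 40. 274.] 0.4 [0.5946 0.1311 0.08  ]
wrist carton [400. 218.] 0.82 [ 0.5087 -0.2393 -0.    ]
wrist flap_left_hinge [344. 210.] 0.68 [ 0.525  -0.1222  0.065 ]
wrist mug [209. 424.] 0.71 [ 0.732  -0.0092  0.    ]
wrist bowl [ 34. 458.] 0.86 [0.749  0.1497 0.    ]
wrist teaspoon [203. 109.] 0.71 [ 0.4173 -0.003   0.    ]
2.4
```

```bash
python3 -m pendant '[{"translation":[-1.5,-4,0.6],"angular":[0,0,-1.06],"hand":1},{"translation":[-1.5,-4,0.6],"angular":[0,0,-1.06],"hand":1},{"translation":[-1.5,-4,0.6],"angular":[0,0,-1.06],"hand":1},{"translation":[-1.5,-4,0.6],"angular":[0,0,-1.06],"hand":1},{"translation":[-1.5,-4,0.6],"angular":[0,0,-1.06],"hand":1},{"translation":[-1.5,-4,0.6],"angular":[0,0,-1.06],"hand":1},{"translation":[-1.5,-4,0.6],"angular":[0,0,-1.06],"hand":1},{"translation":[-1.5,-4,0.6],"angular":[0,0,-1.06],"hand":1},{"translation":[0,0,0],"angular":[0,0,0],"hand":1},{"translation":[0,0,0],"angular":[0,0,0],"hand":1}]'
python3 - <<'E'
from h import *
im,c=shot("wrist","1_w")
for k,z in dict(tub_a=.03,flap_left_hinge=.065,flap_right_hinge=.065,carton=0).items():
    for d in r.mark_of("wrist",k)[:5]:
        if d['confidence']>.3: print(k,np.round(d['point']),round(d['confidence'],2),atz(c,d['point'],z).round(4))
E
```

```text
time: 3.4
ee_pos: [0.5046, -0.3208, 0.2956]
eef_rot: [0.536, 0.461, -0.536, 0.461]
ft_force: [0.3, 0.7, 1.1]
width: 0.0869
tub_a [164. 353.] 0.66 [ 0.5459 -0.2931  0.03  ]
tub_a [ 53. 366.] 0.65 [ 0.5699 -0.1927  0.03  ]
tub_a [124. 534.] 0.64 [ 0.7272 -0.281   0.03  ]
tub_a [277. 388.] 0.56 [ 0.5685 -0.422   0.03  ]
flap_right_hinge [232. 308.] 0.57 [ 0.4911 -0.3468  0.065 ]
carton [109. 308.] 0.73 [ 0.5083 -0.2335  0.    ]
```

View pics/1_w.png

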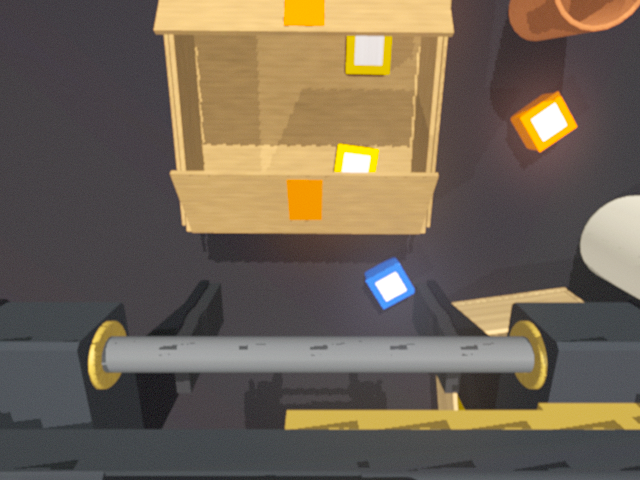

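The close view shows the carton square in the image, with two yellow-lidded tubs at (368,55) and (356,162). The blue (390,287) and orange (545,122) look-alikes are outside it. I'll go into the gap and push the left flap outwards.

```bash
python3 -m pendant '[{"translation":[0,4.4,0],"angular":[0,0,0],"hand":1},{"translation":[0.1,4.4,-2],"angular":[0,0,0],"hand":1},{"translation":[0,0,-4.5],"angular":[0,0,0],"hand":1},{"translation":[0,0,-4.5],"angular":[0,0,0],"hand":1},{"translation":[0,0,-4.5],"angular":[0,0,0],"hand":1},{"translation":[0,0,-3],"angular":[0,0,0],"hand":1},{"translation":[0,0,0],"angular":[0,0,0],"hand":1},{"translation":[0,0,0],"angular":[0,0,0],"hand":1}]'
python3 - <<'E'
from h import *
shot("scene","2_s");shot("side","2_d")
a=cv2.imread("pics/2_s.png")[150:400,80:400];b=cv2.imread("pics/2_d.png")[180:430,230:550]
cv2.imwrite("pics/2.png",cv2.resize(np.hstack([a,b]),(800,312)))
E
```

```text
time: 4.45
ee_pos: [0.5065, -0.2316, 0.1114]
eef_rot: [0.535, 0.462, -0.535, 0.462]
ft_force: [-0.0, -0.7, 0.8]
width: 0.0873
```

View pics/2.png

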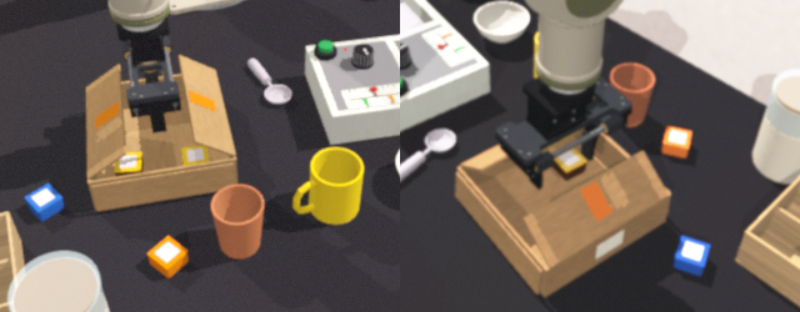

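```bash
python3 -m pendant '[{"translation":[0.3,2,0],"angular":[0,0,0],"hand":1},{"translation":[0.3,2,0],"angular":[0,0,0],"hand":1},{"translation":[0.3,2,0],"angular":[0,0,0],"hand":1},{"translation":[0.3,2,0],"angular":[0,0,0],"hand":1},{"translation":[0.3,2,0],"angular":[0,0,0],"hand":1},{"translation":[0.3,2,0],"angular":[0,0,0],"hand":1},{"translation":[0.1,0.6,0],"angular":[0,0,0],"hand":1},{"translation":[0,0,0],"angular":[0,0,0],"hand":1},{"translation":[0,0,0],"angular":[0,0,0],"hand":1}]'
cat > sv.py <<'E'
import sys
from h import *
n=sys.argv[1]
shot("scene",n+"_s");shot("side",n+"_d")
a=cv2.imread(f"pics/{n}_s.png")[130:380,80:400];b=cv2.imread(f"pics/{n}_d.png")[180:430,230:550]
cv2.imwrite(f"pics/{n}.png",cv2.resize(np.hstack([a,b]),(800,312)))
E
python3 sv.py 3
```

```text
time: 5.45
ee_pos: [0.5253, -0.107, 0.1113]
eef_rot: [0.536, 0.461, -0.536, 0.462]
ft_force: [-1.1, -0.8, -0.2]
width: 0.087
```

View pics/3.png

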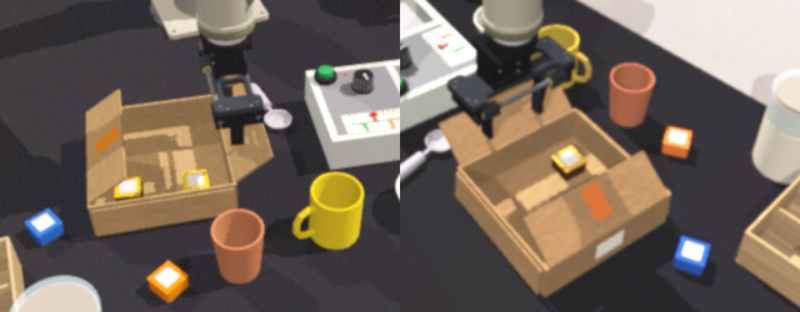

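```bash
cat >> h.py <<'E'
def cart(p,c=(0.506,-0.232),yaw=-8.5):
    return np.array([*c,0])+R.from_euler('z',yaw,degrees=True).apply(p)
def flapcorner(side,a,xs):  # side +1 left
    return cart([xs,side*(.112-.075*np.cos(a)),.065+.075*np.sin(a)])
E
python3 - <<'E'
from h import *
for n in ["scene","side"]:
    c=cam(n)
    for a in [1.6,1.9,2.1,2.3,2.5,2.7]: print(n,a,[proj(c,flapcorner(1,a,x)).round() for x in(.11,-.11)])
    print([proj(c,cart([x,.114*s,.065])).round() for x in(.116,-.116) for s in (1,-1)])
a=cv2.imread("pics/3_s.png")[180:320,130:330];b=cv2.imread("pics/3_d.png")[230:370,250:450]
cv2.imwrite("pics/3z.png",cv2.resize(np.hstack([a,b]),None,fx=2,fy=2))
E
```

```text
scene 1.6 [array([268., 246.]), array([250., 179.])]
scene 1.9 [array([279., 246.]), array([260., 180.])]
scene 2.1 [array([286., 247.]), array([266., 181.])]
scene 2.3 [array([292., 250.]), array([271., 183.])]
scene 2.5 [array([298., 253.]), array([276., 187.])]
scene 2.7 [array([302., 257.]), array([280., 191.])]
[array([270., 276.]), array([151., 296.]), array([251., 205.]), array([149., 219.])]
side 1.6 [array([368., 240.]), array([275., 285.])]
side 1.9 [array([361., 236.]), array([268., 280.])]
side 2.1 [array([356., 235.]), array([265., 278.])]
side 2.3 [array([353., 235.]), array([262., 278.])]
side 2.5 [array([349., 236.]), array([259., 279.])]
side 2.7 [array([347., 239.]), array([258., 281.])]
[array([368., 266.]), array([445., 335.]), array([274., 314.]), array([346., 397.])]
```

View pics/3z.png

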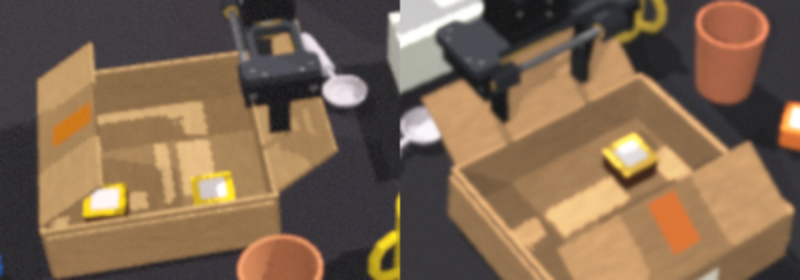

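```bash
python3 -m pendant '[{"translation":[-0.6,-4,0],"angular":[0,0,0],"hand":1},{"translation":[-0.6,-4,0],"angular":[0,0,0],"hand":1},{"translation":[-0.6,-4,0],"angular":[0,0,0],"hand":1},{"translation":[-0.3,-2,0],"angular":[0,0,0],"hand":1},{"translation":[-0.3,-2,0],"angular":[0,0,0],"hand":1},{"translation":[-0.3,-2,0],"angular":[0,0,0],"hand":1},{"translation":[-0.3,-2,0],"angular":[0,0,0],"hand":1},{"translation":[-0.3,-2,0],"angular":[0,0,0],"hand":1},{"translation":[-0.3,-2,0],"angular":[0,0,0],"hand":1},{"translation":[-0.1,-0.6,0],"angular":[0,0,0],"hand":1},{"translation":[0,0,0],"angular":[0,0,0],"hand":1},{"translation":[0,0,0],"angular":[0,0,0],"hand":1}]'
python3 sv.py 4; python3 - <<'E'
from h import *
for n in ["scene","side"]:
    c=cam(n)
    for a in [1.9,2.1,2.3,2.5,2.7]: print(n,a,[proj(c,flapcorner(-1,a,x)).round() for x in(.11,-.11)])
E
```

```text
time: 6.75
ee_pos: [0.4881, -0.3514, 0.1105]
eef_rot: [0.536, 0.462, -0.535, 0.462]
ft_force: [-1.0, 1.1, -0.1]
width: 0.0866
scene 1.9 [array([131., 269.]), array([132., 197.])]
scene 2.1 [array([124., 273.]), array([126., 200.])]
scene 2.3 [array([118., 277.]), array([121., 204.])]
scene 2.5 [array([114., 283.]), array([117., 209.])]
scene 2.7 [array([111., 288.]), array([114., 214.])]
side 1.9 [array([458., 318.]), array([359., 378.])]
side 2.1 [array([463., 325.]), array([364., 387.])]
side 2.3 [array([467., 333.]), array([369., 395.])]
side 2.5 [array([470., 340.]), array([372., 404.])]
side 2.7 [array([472., 348.]), array([375., 412.])]
```

View pics/4.png

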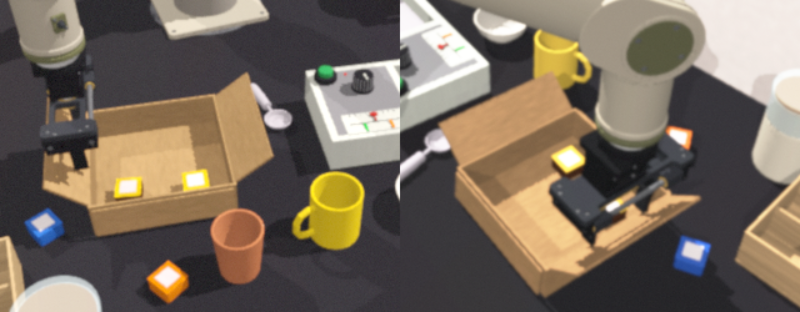

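```bash
python3 -m pendant '[{"translation":[0.1,0.5,4],"angular":[0,0,0],"hand":1},{"translation":[0,0,5],"angular":[0,0,0],"hand":1},{"translation":[0,0,5],"angular":[0,0,0],"hand":1},{"translation":[0,0,5],"angular":[0,0,0],"hand":1},{"translation":[0,0,0],"angular":[0,0,0],"hand":1},{"translation":[0,0,0],"angular":[0,0,0],"hand":1}]'
cat > look.py <<'E'
import sys
from h import *
im,c=shot("wrist",sys.argv[1])
for a in sys.argv[2:]:
    k,z=a.split("=")
    for d in r.mark_of("wrist",k)[:6]:
        if d['confidence']>.3: print(k,np.round(d['point']),round(d['confidence'],2),atz(c,d['point'],float(z)).round(4))
E
python3 look.py 5_w tub_a=.004 flap_left_hinge=.065 flap_right_hinge=.065 carton=0
```

```text
time: 7.45
ee_pos: [0.4897, -0.3465, 0.302]
eef_rot: [0.536, 0.461, -0.535, 0.463]
ft_force: [-0.2, 0.2, -0.3]
width: 0.087
tub_a [ 23. 375.] 0.94 [ 0.5716 -0.1889  0.004 ]
tub_a [ 94. 544.] 0.69 [ 0.7397 -0.2807  0.004 ]
tub_a [139. 364.] 0.62 [ 0.5489 -0.2982  0.004 ]
flap_right_hinge [200. 313.] 0.89 [ 0.4865 -0.3442  0.065 ]
carton [ 83. 319.] 0.86 [ 0.5087 -0.235   0.    ]
```

View pics/5_w.png

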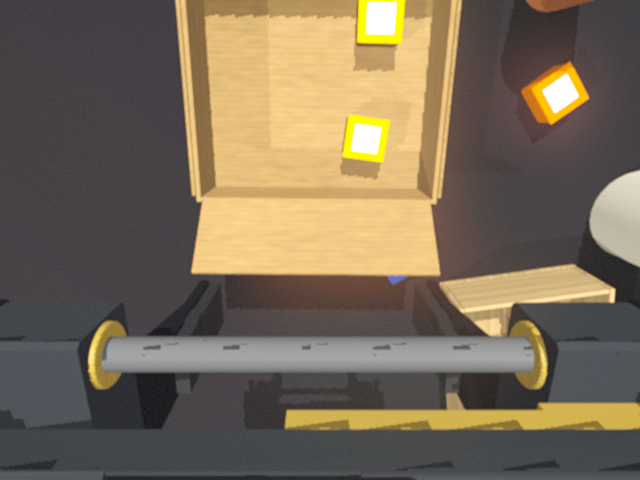

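```bash
cat > lids.py <<'E'
import sys
from h import *
z=float(sys.argv[2]) if len(sys.argv)>2 else .030
s=r.read_state();im,c=shot("wrist",sys.argv[1])
hsv=cv2.cvtColor(im,cv2.COLOR_RGB2HSV)
m=cv2.inRange(hsv,(24,130,120),(34,255,255));m[290:]=0
m=cv2.morphologyEx(m,cv2.MORPH_CLOSE,np.ones((5,5)))
for k in cv2.findContours(m,cv2.RETR_EXTERNAL,cv2.CHAIN_APPROX_SIMPLE)[0]:
    if cv2.contourArea(k)<250: continue
    hull=cv2.convexHull(k);b=cv2.boxPoints(cv2.minAreaRect(hull))
    W=np.array([atz(c,p[::-1],z)[:2] for p in b])
    e=W[1]-W[0];f=W[2]-W[1];ang=(np.degrees(np.arctan2(e[1],e[0]))+45)%90-45
    print("px",b.mean(0).round(),"c",W.mean(0).round(4),"size",np.linalg.norm(e).round(4),np.linalg.norm(f).round(4),"ang",ang.round(1))
T=R.from_quat(s['eef_rot']).as_matrix();print("tool",s['ee_pos'].round(4),"yaw",np.degrees(np.arctan2(T[1,1],T[0,1])).round(2),"approach",T[:,0].round(3))
E
python3 lids.py 6_w
```

```text
px [368. 139.] c [ 0.5472 -0.2964] size 0.0428 0.0423 ang -15.8
px [384.  22.] c [ 0.5727 -0.1934] size 0.0447 0.0358 ang -8.4
tool [ 0.4887 -0.3465  0.2992] yaw -8.46 approach [-0.002  0.001 -1.   ]
```

```bash
python3 -m pendant '[{"translation":[1.46,1.25,-4.2],"angular":[0,0,-1.8],"hand":0.4},{"translation":[1.46,1.25,-4.2],"angular":[0,0,-1.8],"hand":0.4},{"translation":[1.46,1.25,-4.2],"angular":[0,0,-1.8],"hand":0.4},{"translation":[1.46,1.25,-4.2],"angular":[0,0,-1.8],"hand":0.4},{"translation":[0,0,0],"angular":[0,0,0],"hand":0.4},{"translation":[0,0,0],"angular":[0,0,0],"hand":0.4},{"translation":[0,0,0],"angular":[0,0,0],"hand":0.4}]' 20
python3 lids.py 7_w
```

```text
time: 8.45
ee_pos: [0.5476, -0.2986, 0.1345]
eef_rot: [0.564, 0.426, -0.563, 0.428]
ft_force: [-0.5, 0.4, 0.5]
width: 0.0611
px [316. 242.] c [ 0.5472 -0.2965] size 0.041 0.0422 ang -15.7
px [308.  58.] c [ 0.573  -0.1902] size 0.0422 0.0423 ang -9.6
tool [ 0.5476 -0.2986  0.1345] yaw -15.73 approach [ 0.002 -0.002 -1.   ]
```

View pics/7_w.png

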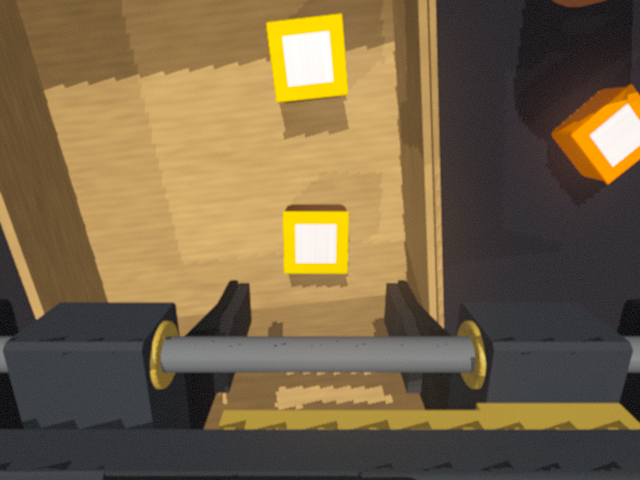

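The tub at (316,242) is square to the jaws and has clearance on both sides. Going down to grip it.

```bash
python3 -m pendant '[{"translation":[0,0.2,-4],"angular":[0,0,0],"hand":0.4},{"translation":[0,0,-4],"angular":[0,0,0],"hand":0.4},{"translation":[0,0,-2],"angular":[0,0,0],"hand":0.4},{"translation":[0,0,0],"angular":[0,0,0],"hand":0.4},{"translation":[0,0,0],"angular":[0,0,0],"hand":-1},{"translation":[0,0,0],"angular":[0,0,0],"hand":-1},{"translation":[0,0,0],"angular":[0,0,0],"hand":-1},{"translation":[0,0,0],"angular":[0,0,0],"hand":-1},{"translation":[0,0,0],"angular":[0,0,0],"hand":-1},{"translation":[0,0,0],"angular":[0,0,0],"hand":-1}]' 25
```

```text
time: 9.5
ee_pos: [0.5479, -0.2954, 0.0337]
eef_rot: [0.564, 0.427, -0.563, 0.428]
ft_force: [-1.0, -0.3, 6.5]
width: 0.0418
```

```bash
python3 -m pendant '[{"translation":[0,0,4],"angular":[0,0,0],"hand":-1},{"translation":[0,0,4],"angular":[0,0,0],"hand":-1},{"translation":[0,0,4],"angular":[0,0,0],"hand":-1},{"translation":[0,0,4],"angular":[0,0,0],"hand":-1},{"translation":[0,0,4],"angular":[0,0,0],"hand":-1},{"translation":[0,4,1],"angular":[0,0,0.9],"hand":-1},{"translation":[0,4,1],"angular":[0,0,0.9],"hand":-1},{"translation":[0,4,1],"angular":[0,0,0.9],"hand":-1},{"translation":[0,4,0],"angular":[0,0,0.9],"hand":-1},{"translation":[0,4,0],"angular":[0,0,0.9],"hand":-1},{"translation":[0,4,0],"angular":[0,0,0.9],"hand":-1},{"translation":[0,4,0],"angular":[0,0,0.9],"hand":-1},{"translation":[0,4,0],"angular":[0,0,0.9],"hand":-1},{"translation":[0,4,0],"angular":[0,0,0],"hand":-1},{"translation":[0,4,0],"angular":[0,0,0],"hand":-1},{"translation":[0,4,0],"angular":[0,0,0],"hand":-1},{"translation":[0,2,0],"angular":[0,0,0],"hand":-1},{"translation":[0,0,0],"angular":[0,0,0],"hand":-1},{"translation":[0,0,0],"angular":[0,0,0],"hand":-1}]'
python3 look.py 8_w warmer=0 tray=.03 knob_grip=.088 start_top=.08 pointer_tip=.071 green_mark=.071
```

```text
time: 11.4
ee_pos: [0.5473, 0.1648, 0.2625]
eef_rot: [-0.535, -0.462, 0.536, -0.462]
ft_force: [-0.6, -0.8, -0.7]
width: 0.0419
warmer [132. 301.] 0.85 [0.5412 0.2311 0.    ]
tray [ 41. 302.] 0.87 [0.5554 0.3064 0.03  ]
knob_grip [240. 258.] 0.9 [0.4959 0.1534 0.088 ]
start_top [306. 215.] 0.64 [0.4441 0.0955 0.08  ]
pointer_tip [246. 375.] 0.59 [0.5937 0.1281 0.071 ]
green_mark [264. 370.] 0.5 [0.5873 0.1119 0.071 ]
```

View pics/8_w.png

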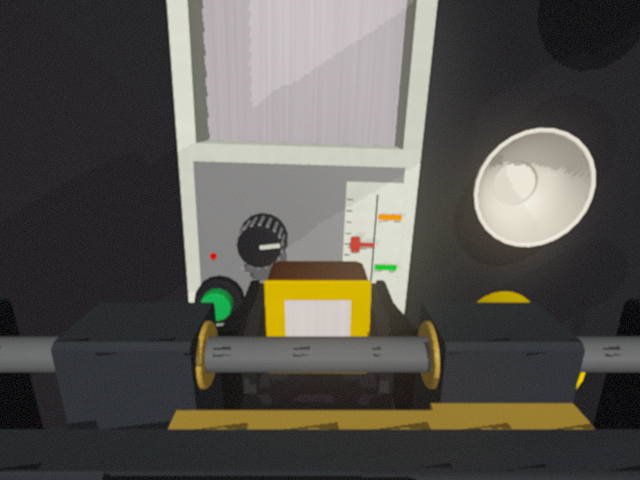

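```bash
python3 -m pendant '[{"translation":[0.28,3.6,0],"angular":[0,0,0],"hand":-1},{"translation":[0.28,3.6,0],"angular":[0,0,0],"hand":-1},{"translation":[0.28,3.6,0],"angular":[0,0,0],"hand":-1},{"translation":[0.28,3.6,0],"angular":[0,0,0],"hand":-1},{"translation":[0.28,3.6,0],"angular":[0,0,0],"hand":-1},{"translation":[0,0,-4],"angular":[0,0,0],"hand":-1},{"translation":[0,0,-4],"angular":[0,0,0],"hand":-1},{"translation":[0,0,-4],"angular":[0,0,0],"hand":-1},{"translation":[0,0,0],"angular":[0,0,0],"hand":-1},{"translation":[0,0,0],"angular":[0,0,0],"hand":-1}]'
python3 look.py 9_w tray=.03; python3 - <<'E'
from h import *
shot("scene","9_s");a=cv2.imread("pics/9_s.png")[120:320,270:530];b=cv2.imread("pics/9_w.png")
cv2.imwrite("pics/9.png",np.hstack([cv2.resize(a,(416,320)),cv2.resize(b,(384,320))]))
E
```

```text
time: 12.75
ee_pos: [0.5616, 0.3449, 0.1433]
eef_rot: [-0.536, -0.462, 0.536, -0.462]
ft_force: [0.2, 0.0, 0.1]
width: 0.0417
```

View pics/9.png

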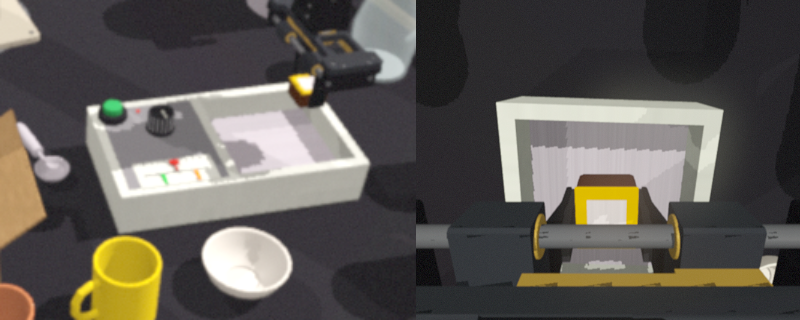

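```bash
python3 -c "
from h import *
c=cam('scene')
print(atz(c,(160,508),0),atz(c,(100,520),.2),atz(c,(290,570),0))
W=cam('wrist');print(atz(W,(165,320),.06))"
python3 -m pendant '[{"translation":[0,0,-3],"angular":[0,0,0],"hand":-1},{"translation":[0,0,-3],"angular":[0,0,0],"hand":-1},{"translation":[0,0,-1.6],"angular":[0,0,0],"hand":-1},{"translation":[0,0,-0.5],"angular":[0,0,0],"hand":-1},{"translation":[0,0,0],"angular":[0,0,0],"hand":-1},{"translation":[0,0,0],"angular":[0,0,0],"hand":-1}]'
```

```text
[0.39968717 0.63451878 0.        ] [0.42133443 0.59299592 0.2       ] [0.84571508 0.45184359 0.        ]
[0.57239754 0.39931267 0.06      ]
time: 13.5
ee_pos: [0.5623, 0.3457, 0.0634]
eef_rot: [0.537, 0.462, -0.535, 0.462]
ft_force: [-0.2, 0.1, 0.0]
width: 0.0416
```

```bash
python3 -m pendant '[{"translation":[0,0,-0.25],"angular":[0,0,0],"hand":-1},{"translation":[0,0,0],"angular":[0,0,0],"hand":-1},{"translation":[0,0,0],"angular":[0,0,0],"hand":0.4},{"translation":[0,0,0],"angular":[0,0,0],"hand":0.4},{"translation":[0,0,0],"angular":[0,0,0],"hand":0.4},{"translation":[0,0,0],"angular":[0,0,0],"hand":0.4},{"translation":[0,0,2],"angular":[0,0,0],"hand":0.4},{"translation":[0,0,4],"angular":[0,0,0],"hand":0.4},{"translation":[0,0,5],"angular":[0,0,0],"hand":0.4},{"translation":[0,0,5],"angular":[0,0,0],"hand":0.4},{"translation":[0,0,4],"angular":[0,0,0],"hand":0.4},{"translation":[0,-4,0],"angular":[0,0,0],"hand":0.4},{"translation":[0,-4,0],"angular":[0,0,0],"hand":0.4},{"translation":[0,-4,0],"angular":[0,0,0],"hand":0.4},{"translation":[0,-4,0],"angular":[0,0,0],"hand":0.4},{"translation":[0,-4,0],"angular":[0,0,0],"hand":0.4},{"translation":[0,0,0],"angular":[0,0,0],"hand":0.4},{"translation":[0,0,0],"angular":[0,0,0],"hand":0.4}]'
python3 lids.py 10_w .056;python3 look.py 10b_w tray=.03 knob_grip=.088 start_top=.08 pointer_tip=.071 green_mark=.071; python3 sv.py 10
```

```text
time: 15.3
ee_pos: [0.5615, 0.1442, 0.2593]
eef_rot: [0.536, 0.461, -0.536, 0.461]
ft_force: [-0.2, 0.9, -0.7]
width: 0.0606
px [492. 283.] c [0.7134 0.0504] size 0.0534 0.0124 ang -8.5
tool [0.5615 0.1442 0.2593] yaw -8.6 approach [ 0.  0. -1.]
tray [ 19. 281.] 0.84 [0.5542 0.3059 0.03  ]
knob_grip [221. 237.] 0.86 [0.4967 0.1537 0.088 ]
knob_grip [226. 358.] 0.57 [0.5933 0.1354 0.088 ]
start_top [289. 193.] 0.8 [0.4435 0.0975 0.08  ]
pointer_tip [227. 355.] 0.77 [0.592  0.1299 0.071 ]
green_mark [250. 356.] 0.56 [0.5907 0.1095 0.071 ]
```

View pics/10_w.png

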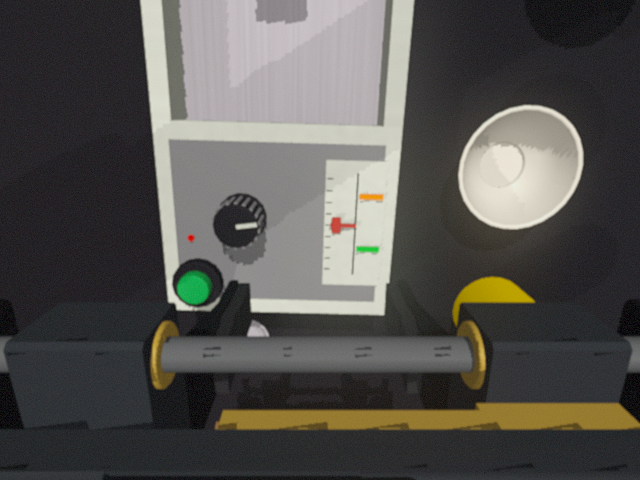

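View pics/10.png

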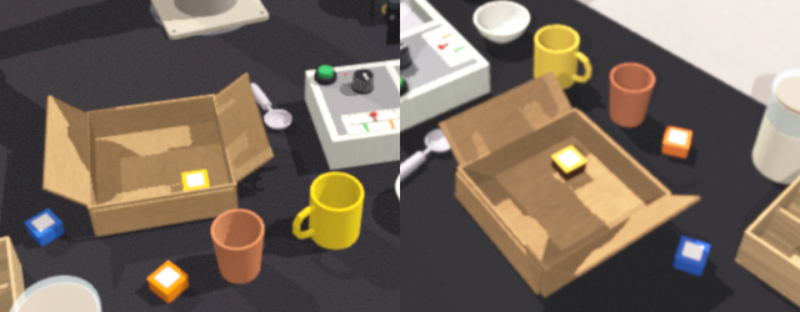

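```bash
python3 -m pendant '[{"translation":[0.14,-4.2,0],"angular":[0,0,0],"hand":0.4},{"translation":[0.14,-4.2,0],"angular":[0,0,0],"hand":0.4},{"translation":[0.14,-4.2,0],"angular":[0,0,0],"hand":0.4},{"translation":[0.14,-4.2,0],"angular":[0,0,0],"hand":0.4},{"translation":[0.14,-4.2,0],"angular":[0,0,0],"hand":0.4},{"translation":[0.14,-4.2,0],"angular":[0,0,0],"hand":0.4},{"translation":[0.14,-4.2,0],"angular":[0,0,-0.4],"hand":0.4},{"translation":[0.14,-4.2,0],"angular":[0,0,-0.4],"hand":0.4},{"translation":[0,0,-4.2],"angular":[0,0,0],"hand":0.4},{"translation":[0,0,-4.2],"angular":[0,0,0],"hand":0.4},{"translation":[0,0,-4.2],"angular":[0,0,0],"hand":0.4},{"translation":[0,0,0],"angular":[0,0,0],"hand":0.4},{"translation":[0,0,0],"angular":[0,0,0],"hand":0.4}]'
python3 lids.py 11_w
```

```text
time: 17.05
ee_pos: [0.5728, -0.1908, 0.1339]
eef_rot: [-0.539, -0.458, 0.539, -0.458]
ft_force: [1.3, -0.1, 0.1]
width: 0.0606
px [317. 244.] c [ 0.5727 -0.19  ] size 0.0416 0.0422 ang -9.2
px [604.   7.] c [ 0.7488 -0.0803] size 0.0336 0.007 ang -9.2
tool [ 0.5728 -0.1908  0.1339] yaw -9.26 approach [-0.  0. -1.]
```

View pics/11_w.png

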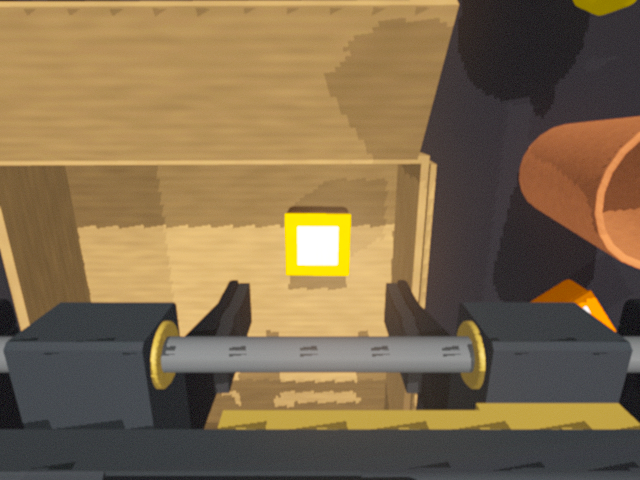

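The tub is at (317,244), centred between the fingers. Descending to grip it.

```bash
python3 -m pendant '[{"translation":[0,0.1,-3],"angular":[0,0,0],"hand":0.28},{"translation":[0,0,-3],"angular":[0,0,0],"hand":0.28},{"translation":[0,0,-4],"angular":[0,0,0],"hand":0.28},{"translation":[0,0,0],"angular":[0,0,0],"hand":0.28},{"translation":[0,0,0],"angular":[0,0,0],"hand":-1},{"translation":[0,0,0],"angular":[0,0,0],"hand":-1},{"translation":[0,0,0],"angular":[0,0,0],"hand":-1},{"translation":[0,0,0],"angular":[0,0,0],"hand":-1},{"translation":[0,0,0],"angular":[0,0,0],"hand":-1},{"translation":[0,0,4],"angular":[0,0,0],"hand":-1},{"translation":[0,0,4],"angular":[0,0,0],"hand":-1},{"translation":[0,0,4],"angular":[0,0,0],"hand":-1},{"translation":[0,0,4],"angular":[0,0,0],"hand":-1},{"translation":[0,0,4],"angular":[0,0,0],"hand":-1},{"translation":[0,0,2],"angular":[0,0,0],"hand":-1},{"translation":[0,0,0],"angular":[0,0,0],"hand":-1}]' 25
python3 lids.py 12_w .27; python3 sv.py 12
```

```text
time: 18.7
ee_pos: [0.574, -0.1904, 0.2582]
eef_rot: [0.54, 0.456, -0.537, 0.46]
ft_force: [0.0, 0.0, -0.5]
width: 0.0416
px [318. 282.] c [ 0.5781 -0.165 ] size 0.0362 0.0057 ang -9.4
px [471.  26.] c [ 0.6345 -0.0935] size 0.0267 0.0136 ang -9.1
tool [ 0.574  -0.1904  0.2582] yaw -9.29 approach [ 0.007 -0.002 -1.   ]
```

View pics/12_w.png

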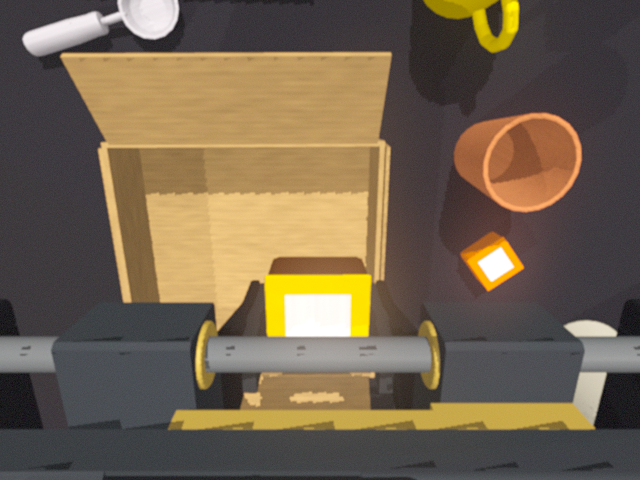

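View pics/12.png

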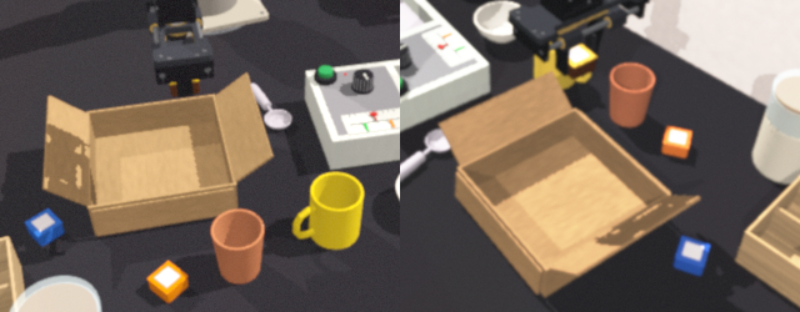

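The carton is now empty. It held only two tubs.

```bash
python3 -m pendant '[{"translation":[-0.23,4.17,0],"angular":[0,0,0.07],"hand":-1},{"translation":[-0.23,4.17,0],"angular":[0,0,0.07],"hand":-1},{"translation":[-0.23,4.17,0],"angular":[0,0,0.07],"hand":-1},{"translation":[-0.23,4.17,0],"angular":[0,0,0.07],"hand":-1},{"translation":[-0.23,4.17,0],"angular":[0,0,0.07],"hand":-1},{"translation":[-0.23,4.17,0],"angular":[0,0,0.07],"hand":-1},{"translation":[-0.23,4.17,0],"angular":[0,0,0.07],"hand":-1},{"translation":[-0.23,4.17,0],"angular":[0,0,0.07],"hand":-1},{"translation":[-0.23,4.17,0],"angular":[0,0,0.07],"hand":-1},{"translation":[-0.23,4.17,0],"angular":[0,0,0.07],"hand":-1},{"translation":[-0.23,4.17,0],"angular":[0,0,0.07],"hand":-1},{"translation":[0,0,-4],"angular":[0,0,0],"hand":-1},{"translation":[0,0,-4],"angular":[0,0,0],"hand":-1},{"translation":[0,0,0],"angular":[0,0,0],"hand":-1},{"translation":[0,0,0],"angular":[0,0,0],"hand":-1}]'
python3 lids.py 13_w .056
```

```text
time: 20.35
ee_pos: [0.5469, 0.2682, 0.1728]
eef_rot: [-0.535, -0.462, 0.537, -0.461]
ft_force: [0.7, -0.4, 0.1]
width: 0.0418
px [317. 282.] c [0.5419 0.2374] size 0.0726 0.0107 ang -8.4
px [324. 120.] c [0.5618 0.3439] size 0.0406 0.0411 ang -8.5
tool [0.5469 0.2682 0.1728] yaw -8.53 approach [-0.002 -0.001 -1.   ]
```

View pics/13_w.png

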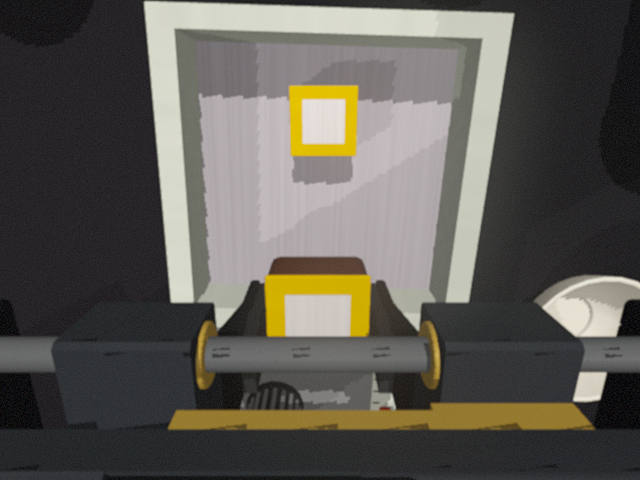

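The first tub lies flat on the tray floor at (324,120). Lowering the second one in front of it.

```bash
python3 -m pendant '[{"translation":[0.2,0,-4],"angular":[0,0,0],"hand":-1},{"translation":[0,0,-4],"angular":[0,0,0],"hand":-1},{"translation":[0,0,-2],"angular":[0,0,0],"hand":-1},{"translation":[0,0,-1],"angular":[0,0,0],"hand":-1},{"translation":[0,0,-0.15],"angular":[0,0,0],"hand":-1},{"translation":[0,0,0],"angular":[0,0,0],"hand":-1},{"translation":[0,0,0],"angular":[0,0,0],"hand":0.4},{"translation":[0,0,0],"angular":[0,0,0],"hand":0.4},{"translation":[0,0,0],"angular":[0,0,0],"hand":0.4},{"translation":[0,0,0],"angular":[0,0,0],"hand":0.4},{"translation":[0,0,2],"angular":[0,0,0],"hand":0.4},{"translation":[0,0,4],"angular":[0,0,0],"hand":0.4},{"translation":[0,0,5],"angular":[0,0,0],"hand":0.4},{"translation":[0,-2,4],"angular":[0,0,0],"hand":0.4},{"translation":[0,-4,2],"angular":[0,0,0],"hand":0.4},{"translation":[0,-4,0],"angular":[0,0,0],"hand":0.4},{"translation":[0,0,0],"angular":[0,0,0],"hand":0.4},{"translation":[0,0,0],"angular":[0,0,0],"hand":0.4}]'
python3 lids.py 14_w .056;python3 look.py 14b_w tray=.03 knob_grip=.088 start_top=.08 pointer_tip=.071 green_mark=.071
```

```text
time: 22.2
ee_pos: [0.5494, 0.1678, 0.2318]
eef_rot: [0.536, 0.461, -0.536, 0.461]
ft_force: [-0.3, 1.7, 0.4]
width: 0.0608
px [298.  87.] c [0.5502 0.2694] size 0.0395 0.0406 ang -8.6
px [296.   2.] c [0.5583 0.325 ] size 0.0401 0.0031 ang -8.5
tool [0.5494 0.1678 0.2318] yaw -8.63 approach [ 0.  0. -1.]
tray [ 42. 299.] 0.65 [0.5547 0.3059 0.03  ]
knob_grip [262. 254.] 0.79 [0.4972 0.1505 0.088 ]
start_top [332. 204.] 0.71 [0.4426 0.0927 0.08  ]
pointer_tip [260. 380.] 0.59 [0.5944 0.1311 0.071 ]
green_mark [287. 376.] 0.64 [0.589  0.1076 0.071 ]
green_mark [140. 299.] 0.45 [0.5447 0.2336 0.071 ]
```

View pics/14_w.png

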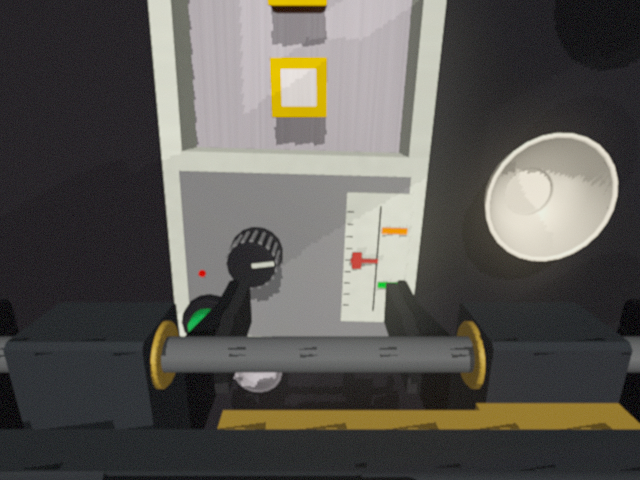

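```bash
cat > ptr.py <<'E'
import sys
from h import *
def meas(im,c,yaw=-8.6):
    ax=np.array([np.cos(np.radians(yaw)),np.sin(np.radians(yaw))]);ay=np.array([-ax[1],ax[0]])
    hsv=cv2.cvtColor(im,cv2.COLOR_RGB2HSV)
    g=cv2.inRange(hsv,(50,150,60),(75,255,255));rd=cv2.inRange(hsv,(0,150,80),(5,255,255))|cv2.inRange(hsv,(170,150,80),(179,255,255))
    out={}
    for n,m in(("green",g),("red",rd)):
        nl,lab,st,ce=cv2.connectedComponentsWithStats(m)
        for i in range(1,nl):
            if st[i,4]<25: continue
            ys,xs=np.where(lab==i)
            P=np.array([atz(c,(y,x),.071)[:2] for y,x in zip(ys,xs)])
            u=P@ax;v=P@ay
            tip=v[u>u.max()-.004].mean()
            print(n,ce[i].round(),st[i,4],"xw %.4f..%.4f yw mean %.4f range %.4f..%.4f tip %.4f"%(u.min(),u.max(),v.mean(),v.min(),v.max(),tip))
if __name__=="__main__":
    if len(sys.argv)>2:
        im=cv2.imread(sys.argv[2])[:,:,::-1];s=dict(eef_rot=[0.536,0.461,-0.536,0.461],ee_pos=[0.5615,.1442,.2593]);c=cam("wrist",s)
    else: im,c=shot("wrist",sys.argv[1])
    meas(np.ascontiguousarray(im),c)
E
python3 ptr.py x pics/10_w.png; python3 ptr.py 14c_w
```

```text
green [367. 249.] 82 xw 0.5683..0.5860 yw mean 0.1956 range 0.1936..0.1973 tip 0.1951
green [194. 287.] 927 xw 0.4064..0.4380 yw mean 0.1587 range 0.1420..0.1755 tip 0.1607
red [338. 225.] 139 xw 0.5454..0.5652 yw mean 0.2173 range 0.2109..0.2234 tip 0.2168
red [190. 238.] 32 xw 0.4213..0.4259 yw mean 0.2058 range 0.2035..0.2081 tip 0.2058
green [382. 287.] 33 xw 0.5686..0.5736 yw mean 0.1954 range 0.1935..0.1971 tip 0.1954
green [197. 319.] 201 xw 0.4073..0.4259 yw mean 0.1649 range 0.1536..0.1736 tip 0.1712
red [360. 262.] 169 xw 0.5457..0.5660 yw mean 0.2170 range 0.2112..0.2233 tip 0.2165
red [202. 274.] 32 xw 0.4217..0.4260 yw mean 0.2058 range 0.2036..0.2080 tip 0.2058
```

```bash
python3 -c "
from h import *
print(r.read_state()['joint_positions'].round(3))"
python3 -m pendant '[{"translation":[-0.53,-0.15,0],"angular":[0,0,8.5],"hand":0.4},{"translation":[-0.53,-0.15,0],"angular":[0,0,8.5],"hand":0.4},{"translation":[-0.53,-0.15,0],"angular":[0,0,8.5],"hand":0.4},{"translation":[-0.53,-0.15,0],"angular":[0,0,8.5],"hand":0.4},{"translation":[-0.53,-0.15,0],"angular":[0,0,8.5],"hand":0.4},{"translation":[-0.53,-0.15,0],"angular":[0,0,8.5],"hand":0.4},{"translation":[-0.53,-0.15,0],"angular":[0,0,8.5],"hand":0.4},{"translation":[-0.53,-0.15,0],"angular":[0,0,8.5],"hand":0.4},{"translation":[-0.53,-0.15,0],"angular":[0,0,8.5],"hand":0.4},{"translation":[-0.53,-0.15,0],"angular":[0,0,8.5],"hand":0.4},{"translation":[0,0,-3],"angular":[0,0,0],"hand":0.4},{"translation":[0,0,0],"angular":[0,0,0],"hand":0.4},{"translation":[0,0,0],"angular":[0,0,0],"hand":0.4}]'
python3 -c "
from h import *
print(r.read_state()['joint_positions'].round(3))"
python3 look.py 15_w knob_grip=.088 start_top=.08
```

```text
[-0.202  0.241 -0.208  1.613  0.051  1.293 -0.565]
time: 23.9
ee_pos: [0.4961, 0.1538, 0.2017]
eef_rot: [0.083, 0.703, -0.083, 0.702]
ft_force: [0.1, 0.3, 1.0]
width: 0.0608
[-0.071  0.154 -0.346  1.784  0.055  1.214  0.902]
start_top [193. 219.] 0.65 [0.4497 0.0972 0.08  ]
```

View pics/15_w.png

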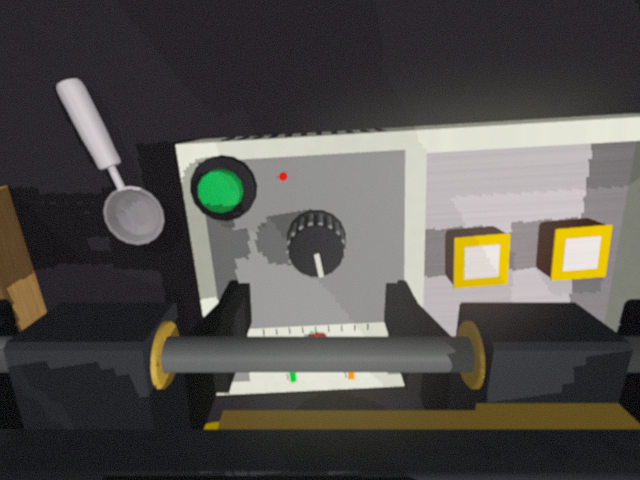

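```bash
python3 -c "
from h import *
c=cam('wrist')
print(atz(c,(248,317),.102), atz(c,(190,219),.078))"
```

```text
[0.49692623 0.15361956 0.102     ] [0.44942654 0.09718457 0.078     ]
```

```bash
python3 -m pendant '[{"translation":[0.1,0,-4],"angular":[0,0,0],"hand":0.4},{"translation":[0,0,-4],"angular":[0,0,0],"hand":0.4},{"translation":[0,0,-1.8],"angular":[0,0,0],"hand":0.4},{"translation":[0,0,0],"angular":[0,0,0],"hand":0.4},{"translation":[0,0,0],"angular":[0,0,0],"hand":-1},{"translation":[0,0,0],"angular":[0,0,0],"hand":-1},{"translation":[0,0,0],"angular":[0,0,0],"hand":-1},{"translation":[0,0,0],"angular":[0,0,0],"hand":-1},{"translation":[0,0,0],"angular":[0,0,0],"hand":-1},{"translation":[0,0,0],"angular":[0,0,0],"hand":-1}]' 15
```

```text
time: 25.05
ee_pos: [0.4977, 0.1524, 0.1046]
eef_rot: [0.083, 0.702, -0.084, 0.702]
ft_force: [-3.7, -5.7, 7.4]
width: 0.0359
```

```bash
python3 -m pendant '[{"translation":[0,0,0],"angular":[0,0,-8.5],"hand":-1},{"translation":[0,0,0],"angular":[0,0,-8.5],"hand":-1},{"translation":[0,0,0],"angular":[0,0,-8.5],"hand":-1},{"translation":[0,0,0],"angular":[0,0,-8.5],"hand":-1},{"translation":[0,0,0],"angular":[0,0,-8.5],"hand":-1},{"translation":[0,0,0],"angular":[0,0,-8.5],"hand":-1},{"translation":[0,0,0],"angular":[0,0,-8.5],"hand":-1},{"translation":[0,0,0],"angular":[0,0,-8.5],"hand":-1},{"translation":[0,0,0],"angular":[0,0,-8.5],"hand":-1},{"translation":[0,0,0],"angular":[0,0,-8.5],"hand":-1},{"translation":[0,0,0],"angular":[0,0,-8.5],"hand":-1},{"translation":[0,0,0],"angular":[0,0,-8.5],"hand":-1},{"translation":[0,0,0],"angular":[0,0,-8.5],"hand":-1},{"translation":[0,0,0],"angular":[0,0,-8.5],"hand":-1},{"translation":[0,0,0],"angular":[0,0,-8.5],"hand":-1},{"translation":[0,0,0],"angular":[0,0,-8.5],"hand":-1},{"translation":[0,0,0],"angular":[0,0,-8.5],"hand":-1},{"translation":[0,0,0],"angular":[0,0,-8.5],"hand":-1},{"translation":[0,0,0],"angular":[0,0,-8.5],"hand":-1},{"translation":[0,0,0],"angular":[0,0,-8.5],"hand":-1}]'
cat > sc.py <<'E'
import sys
from h import *
n=sys.argv[1]
im,c=shot("wrist",n+"_w");im2,c2=shot("scene",n+"_s");im3,c3=shot("side",n+"_d")
a=cv2.resize(im2[200:260,340:430],(400,267));b=cv2.resize(im3[190:250,220:310],(400,267))
cv2.imwrite(f"pics/{n}.png",np.hstack([a,b])[:,:,::-1]); print(r.read_state()['joint_positions'].round(2))
from ptr import meas
print("scene");meas(im2,c2);print("side");meas(im3,c3)
E
python3 sc.py 16
```

```text
time: 27.05
ee_pos: [0.498, 0.1524, 0.1046]
eef_rot: [0.707, -0.025, -0.706, -0.024]
ft_force: [-1.4, -5.4, 7.1]
width: 0.0357
[-0.4   0.24  0.02  1.9  -0.    1.   -2.02]
scene
green [339. 188.] 70 xw 0.3899..0.4270 yw mean 0.1709 range 0.1597..0.1848 tip 0.1741
red [604. 341.] 220 xw 0.9281..0.9619 yw mean 0.5004 range 0.4808..0.5324 tip 0.4871
side
red [622. 427.] 901 xw 0.7175..0.7699 yw mean -0.5738 range -0.6064..-0.5437 tip -0.5770
```

View pics/16.png

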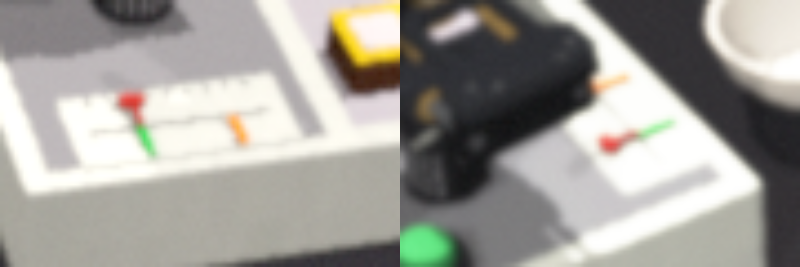

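View pics/16_w.png

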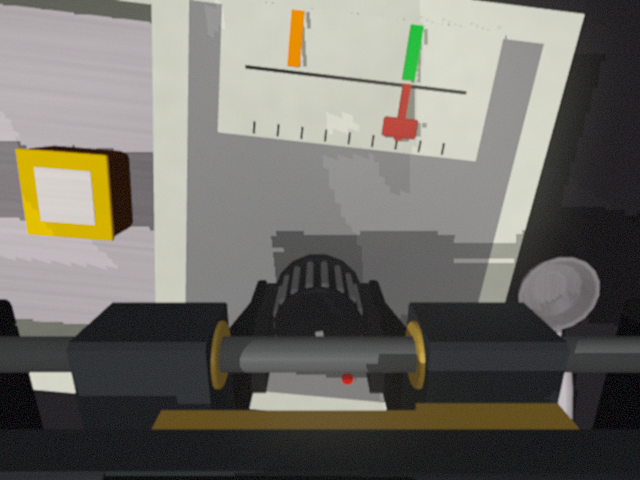

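```bash
cat > p2.py <<'E'
import sys
from h import *
from ptr import meas
im,c=shot("wrist",sys.argv[1]);meas(im,c,-8.6)
cv2.imwrite(f"pics/{sys.argv[1]}z.png",cv2.resize(im[0:160,350:480],None,fx=4,fy=4,interpolation=cv2.INTER_CUBIC)[:600,:,::-1])
E
python3 p2.py 17
```

```text
green [414.  53.] 618 xw 0.5676..0.5873 yw mean 0.1956 range 0.1931..0.1981 tip 0.1954
red [401. 121.] 808 xw 0.5436..0.5656 yw mean 0.1966 range 0.1899..0.2034 tip 0.1962
red [347. 379.] 89 xw 0.4205..0.4261 yw mean 0.2056 range 0.2031..0.2081 tip 0.2057
```

View pics/17z.png

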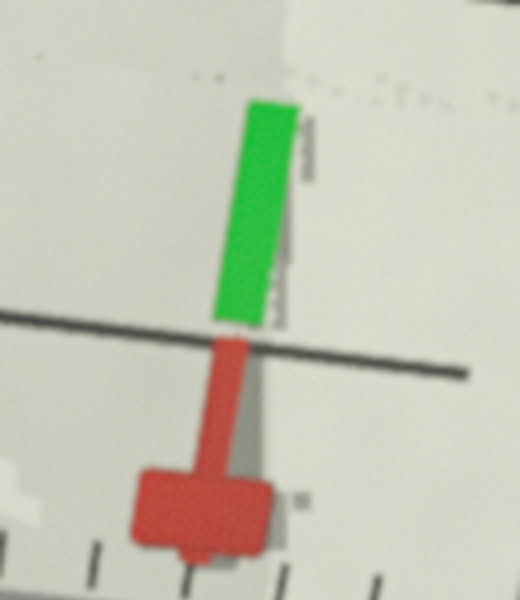

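```bash
python3 -m pendant '[{"translation":[0,0,0],"angular":[0,0,-5],"hand":-1},{"translation":[0,0,0],"angular":[0,0,0],"hand":-1},{"translation":[0,0,0],"angular":[0,0,0],"hand":-1},{"translation":[0,0,0],"angular":[0,0,0],"hand":-1}]'
python3 p2.py 18
```

```text
time: 27.65
ee_pos: [0.498, 0.1524, 0.1046]
eef_rot: [0.706, -0.053, -0.705, -0.053]
ft_force: [-1.7, -6.1, 5.6]
width: 0.0355
green [391.  44.] 623 xw 0.5676..0.5871 yw mean 0.1957 range 0.1933..0.1981 tip 0.1955
red [386. 114.] 814 xw 0.5438..0.5654 yw mean 0.1961 range 0.1894..0.2031 tip 0.1958
red [354. 377.] 85 xw 0.4203..0.4258 yw mean 0.2056 range 0.2032..0.2084 tip 0.2056
```

View pics/18z.png

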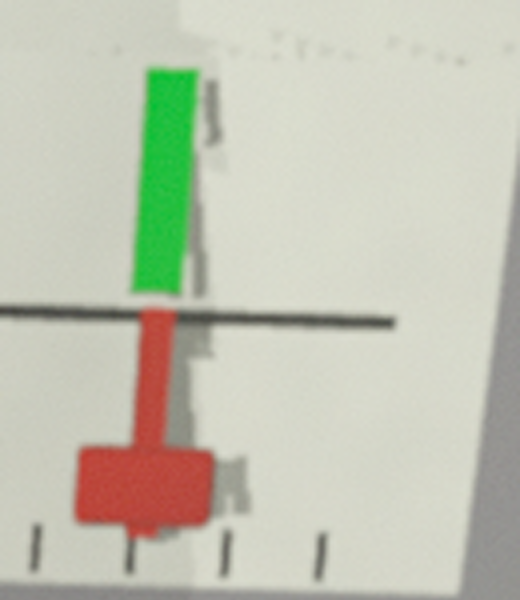

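The pointer tip is within about 0.3 mm of the green mark. Releasing the knob and checking that it stays.

```bash
python3 -m pendant '[{"translation":[0,0,0],"angular":[0,0,0],"hand":0.4},{"translation":[0,0,0],"angular":[0,0,0],"hand":0.4},{"translation":[0,0,0],"angular":[0,0,0],"hand":0.4},{"translation":[0,0,0],"angular":[0,0,0],"hand":0.4},{"translation":[0,0,3],"angular":[0,0,0],"hand":0.4},{"translation":[0,0,4],"angular":[0,0,0],"hand":0.4},{"translation":[0,0,4],"angular":[0,0,0],"hand":0.4},{"translation":[0,0,0],"angular":[0,0,0],"hand":0.4},{"translation":[0,0,0],"angular":[0,0,0],"hand":0.4}]'
python3 - <<'E'
from h import *
from ptr import meas
im,c=shot("wrist","19_w");meas(im,c)
E
```

```text
time: 28.6
ee_pos: [0.4977, 0.154, 0.2143]
eef_rot: [0.706, -0.052, -0.705, -0.053]
ft_force: [0.3, -0.5, -1.1]
width: 0.0608
green [364.  72.] 178 xw 0.5679..0.5863 yw mean 0.1959 range 0.1939..0.1979 tip 0.1959
green [401. 284.] 412 xw 0.4125..0.4354 yw mean 0.1616 range 0.1468..0.1769 tip 0.1646
red [362. 114.] 249 xw 0.5447..0.5647 yw mean 0.1965 range 0.1901..0.2030 tip 0.1961
red [344. 286.] 36 xw 0.4209..0.4260 yw mean 0.2058 range 0.2033..0.2080 tip 0.2058
```

View pics/19_w.png

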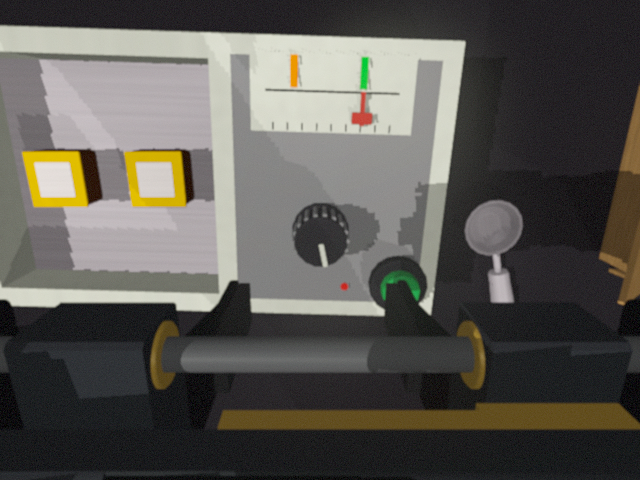

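```bash
python3 -m pendant '[{"translation":[-0.44,-0.51,0],"angular":[0,0,8.18],"hand":-1},{"translation":[-0.44,-0.51,0],"angular":[0,0,8.18],"hand":-1},{"translation":[-0.44,-0.51,0],"angular":[0,0,8.18],"hand":-1},{"translation":[-0.44,-0.51,0],"angular":[0,0,8.18],"hand":-1},{"translation":[-0.44,-0.51,0],"angular":[0,0,8.18],"hand":-1},{"translation":[-0.44,-0.51,0],"angular":[0,0,8.18],"hand":-1},{"translation":[-0.44,-0.51,0],"angular":[0,0,8.18],"hand":-1},{"translation":[-0.44,-0.51,0],"angular":[0,0,8.18],"hand":-1},{"translation":[-0.44,-0.51,0],"angular":[0,0,8.18],"hand":-1},{"translation":[-0.44,-0.51,0],"angular":[0,0,8.18],"hand":-1},{"translation":[-0.44,-0.51,0],"angular":[0,0,8.18],"hand":-1},{"translation":[0,0,-4],"angular":[0,0,0],"hand":-1},{"translation":[0,0,-3],"angular":[0,0,0],"hand":-1},{"translation":[0,0,0],"angular":[0,0,0],"hand":-1},{"translation":[0,0,0],"angular":[0,0,0],"hand":-1}]'
python3 look.py 20_w start_top=.08; python3 -c "
from h import *
print(r.read_state()['joint_positions'].round(3))"
```

```text
time: 30.15
ee_pos: [0.4484, 0.0975, 0.1433]
eef_rot: [-0.535, -0.462, 0.536, -0.461]
ft_force: [-0.1, 0.8, 0.2]
width: 0.0006
start_top [273. 313.] 0.86 [0.4457 0.0958 0.08  ]
[-3.250e-01  6.000e-02  1.200e-02  2.010e+00 -1.000e-03  1.071e+00
 -4.620e-01]
```

View pics/20_w.png

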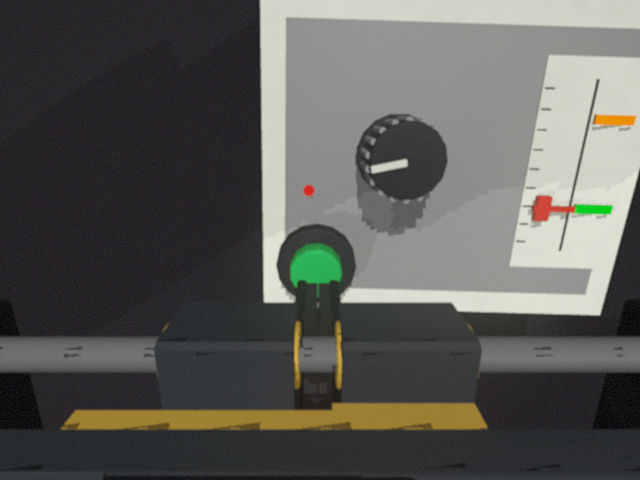

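```bash
python3 -m pendant '[{"translation":[0,0,-2],"angular":[0,0,0],"hand":-1},{"translation":[0,0,-1],"angular":[0,0,0],"hand":-1},{"translation":[0,0,-0.3],"angular":[0,0,0],"hand":-1},{"translation":[0,0,0],"angular":[0,0,0],"hand":-1},{"translation":[0,0,0],"angular":[0,0,0],"hand":-1}]'
python3 sv.py 21; python3 -c "
import cv2,numpy as np
a=cv2.imread('pics/21_s.png')[150:230,300:400];b=cv2.imread('pics/21_d.png')[200:280,180:280]
cv2.imwrite('pics/21z.png',cv2.resize(np.hstack([a,b]),(800,320)))"
```

```text
time: 30.75
ee_pos: [0.4494, 0.0978, 0.1118]
eef_rot: [0.536, 0.461, -0.535, 0.462]
ft_force: [-1.8, 0.2, 5.0]
width: 0.0007
```

View pics/21z.png

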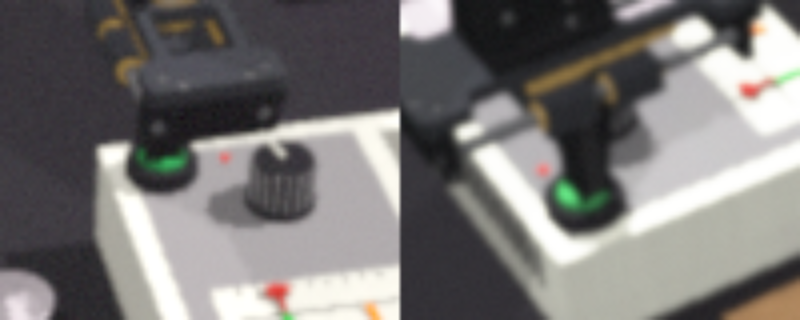

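```bash
python3 -m pendant '[{"translation":[0,0,-0.3],"angular":[0,0,0],"hand":-1},{"translation":[0,0,0],"angular":[0,0,0],"hand":-1},{"translation":[0,0,0],"angular":[0,0,0],"hand":-1}]'
python3 -m pendant '[{"translation":[0,0,-0.3],"angular":[0,0,0],"hand":-1},{"translation":[0,0,0],"angular":[0,0,0],"hand":-1},{"translation":[0,0,0],"angular":[0,0,0],"hand":-1}]'
```

```text
time: 31.15
ee_pos: [0.4497, 0.0979, 0.1108]
eef_rot: [0.536, 0.461, -0.535, 0.462]
ft_force: [-14.7, -4.3, 37.3]
width: 0.0007
time: 31.45
ee_pos: [0.4499, 0.0979, 0.1102]
eef_rot: [0.537, 0.461, -0.535, 0.461]
ft_force: [-27.8, -7.2, 69.4]
width: 0.0001
```

```bash
for i in 1; do python3 -m pendant '[{"translation":[0,0,-0.0],"angular":[0,0,0],"hand":-1}]'; python3 -c "
from h import *
im=r.camera('side');cv2.imwrite('pics/22z.png',cv2.resize(im[200:280,180:280],(800,600),interpolation=cv2.INTER_CUBIC)[:,:,::-1])"; done
python3 -m pendant '[{"translation":[0,0,0.6],"angular":[0,0,0],"hand":-1},{"translation":[0,0,0],"angular":[0,0,0],"hand":-1}]'
python3 -m pendant '[{"translation":[0,0,0.2],"angular":[0,0,0],"hand":-1},{"translation":[0,0,0],"angular":[0,0,0],"hand":-1}]'
python3 -m pendant '[{"translation":[0,0,0.2],"angular":[0,0,0],"hand":-1},{"translation":[0,0,0],"angular":[0,0,0],"hand":-1}]'
python3 -m pendant '[{"translation":[0,0,0.2],"angular":[0,0,0],"hand":-1},{"translation":[0,0,0],"angular":[0,0,0],"hand":-1}]'
python3 -m pendant '[{"translation":[0,0,0.2],"angular":[0,0,0],"hand":-1},{"translation":[0,0,0],"angular":[0,0,0],"hand":-1}]'
python3 -m pendant '[{"translation":[0,0,0.4],"angular":[0,0,0],"hand":-1},{"translation":[0,0,0],"angular":[0,0,0],"hand":-1}]'
python3 -c "
from h import *
im=r.camera('side');cv2.imwrite('pics/23z.png',cv2.resize(im[200:280,180:280],(800,600),interpolation=cv2.INTER_CUBIC)[:,:,::-1])"
```

```text
time: 31.55
ee_pos: [0.4499, 0.0979, 0.1102]
eef_rot: [0.537, 0.461, -0.535, 0.462]
ft_force: [-27.5, -8.9, 70.0]
width: 0.0003
time: 31.8
ee_pos: [0.4497, 0.0979, 0.1124]
eef_rot: [0.537, 0.461, -0.535, 0.462]
ft_force: [-0.4, 0.6, 4.4]
width: 0.0008
time: 32.0
ee_pos: [0.4497, 0.0979, 0.1133]
eef_rot: [0.536, 0.461, -0.535, 0.462]
ft_force: [2.1, 2.1, 3.0]
width: 0.0007
time: 32.2
ee_pos: [0.4491, 0.0977, 0.1148]
eef_rot: [0.536, 0.461, -0.536, 0.462]
ft_force: [2.2, 0.7, 3.0]
width: 0.0005
time: 32.4
ee_pos: [0.4487, 0.0975, 0.1165]
eef_rot: [-0.536, -0.461, 0.536, -0.461]
ft_force: [-0.6, -0.5, 2.4]
width: 0.0005
time: 32.6
ee_pos: [0.4484, 0.0974, 0.1183]
eef_rot: [-0.535, -0.462, 0.536, -0.461]
ft_force: [-0.4, 0.3, -0.9]
width: 0.0006
time: 32.8
ee_pos: [0.4489, 0.0976, 0.1229]
eef_rot: [0.536, 0.461, -0.536, 0.461]
ft_force: [0.1, 0.6, -0.1]
width: 0.0005
```

View pics/22z.png

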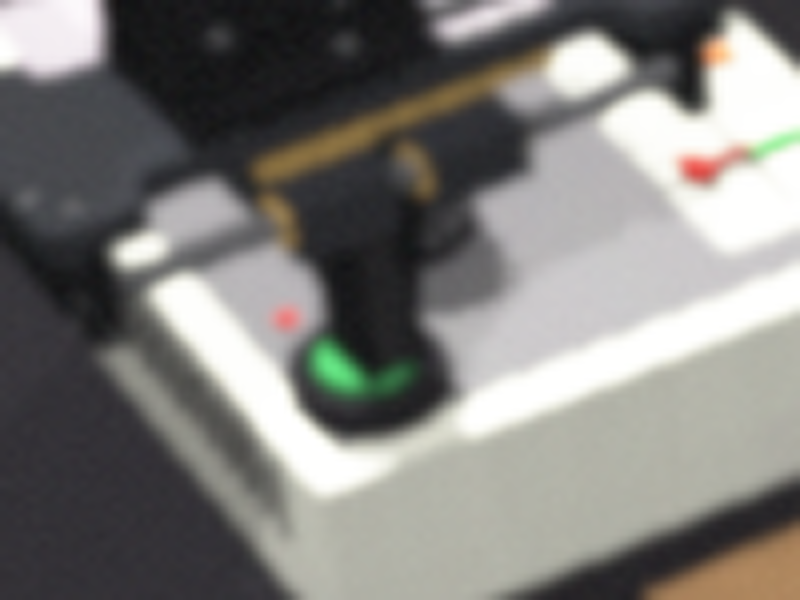

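View pics/23z.png

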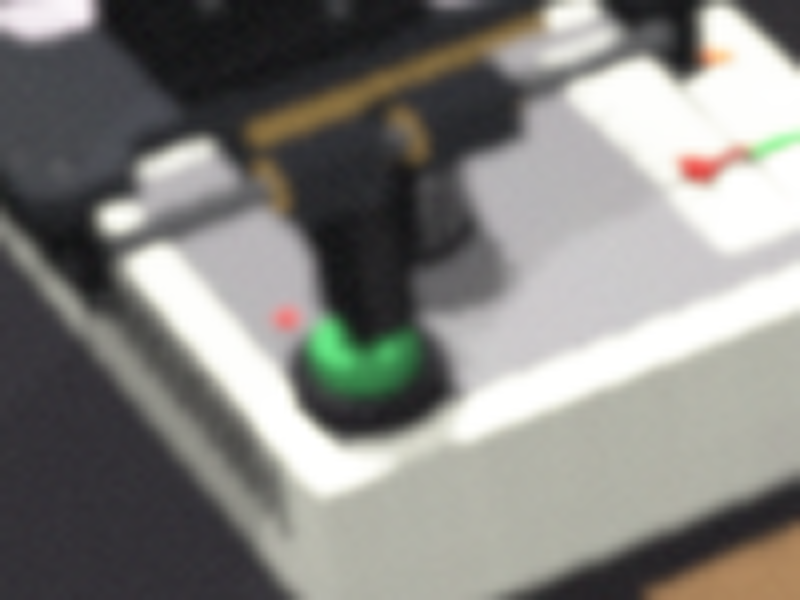

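The button went down fully: the spring force was 2–5 N over about 6 mm, then it hit a hard stop. It came back up afterwards. Now I'll go outside the left flap, fold it in, and check.

```bash
python3 -m pendant '[{"translation":[0,0,4],"angular":[0,0,0],"hand":-1},{"translation":[0,0,4],"angular":[0,0,0],"hand":-1},{"translation":[2.2,-3.05,0],"angular":[0,0,0],"hand":-1},{"translation":[2.2,-3.05,0],"angular":[0,0,0],"hand":-1},{"translation":[2.2,-3.05,0],"angular":[0,0,0],"hand":-1},{"translation":[2.2,-3.05,0],"angular":[0,0,0],"hand":-1},{"translation":[0,0,-4],"angular":[0,0,0],"hand":-1},{"translation":[0,0,-4],"angular":[0,0,0],"hand":-1},{"translation":[0,0,-1.2],"angular":[0,0,0],"hand":-1},{"translation":[0,0,0],"angular":[0,0,0],"hand":-1},{"translation":[0,0,0],"angular":[0,0,0],"hand":-1}]'
python3 sv.py 24
```

```text
time: 33.95
ee_pos: [0.5378, -0.0242, 0.1121]
eef_rot: [0.536, 0.461, -0.535, 0.462]
ft_force: [-0.5, -0.5, 0.1]
width: 0.0007
```

View pics/24.png

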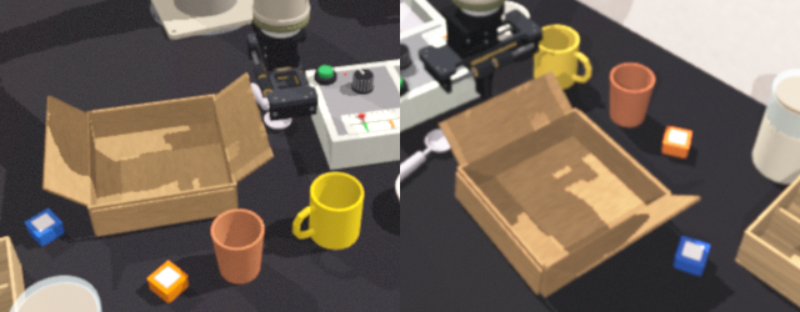

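```bash
python3 -m pendant '[{"translation":[-0.3,-2,0],"angular":[0,0,0],"hand":-1},{"translation":[-0.3,-2,0],"angular":[0,0,0],"hand":-1},{"translation":[-0.3,-2,0],"angular":[0,0,0],"hand":-1},{"translation":[-0.3,-2,0],"angular":[0,0,0],"hand":-1},{"translation":[0,0,0],"angular":[0,0,0],"hand":-1}]'
python3 sv.py 25
```

```text
time: 34.55
ee_pos: [0.5254, -0.1071, 0.1124]
eef_rot: [0.537, 0.46, -0.536, 0.461]
ft_force: [0.5, 0.7, 0.3]
width: 0.0003
```

View pics/25.png

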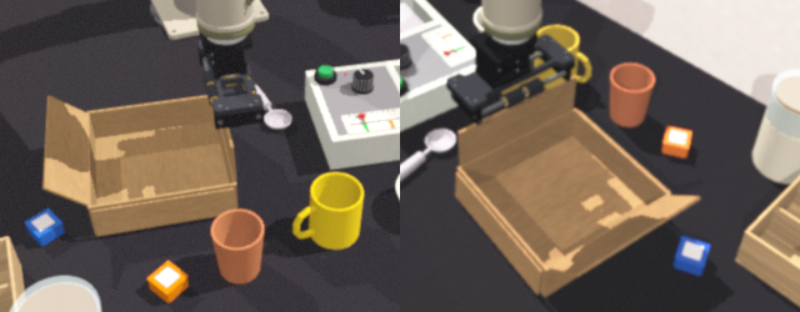

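Upright now. I'll keep pushing it in, then press it down.

```bash
python3 -m pendant '[{"translation":[-0.3,-2,0],"angular":[0,0,0],"hand":-1},{"translation":[-0.3,-2,0],"angular":[0,0,0],"hand":-1},{"translation":[-0.3,-2,0],"angular":[0,0,0],"hand":-1},{"translation":[-0.1,-0.6,0],"angular":[0,0,0],"hand":-1},{"translation":[0,0,-0.5],"angular":[0,0,0],"hand":-1},{"translation":[0,0,-0.5],"angular":[0,0,0],"hand":-1},{"translation":[0,0,0],"angular":[0,0,0],"hand":-1}]'
python3 sv.py 26
```

```text
time: 35.35
ee_pos: [0.5148, -0.1688, 0.0996]
eef_rot: [-0.535, -0.462, 0.536, -0.461]
ft_force: [-0.0, -0.8, 0.3]
width: 0.0004
```

View pics/26.png

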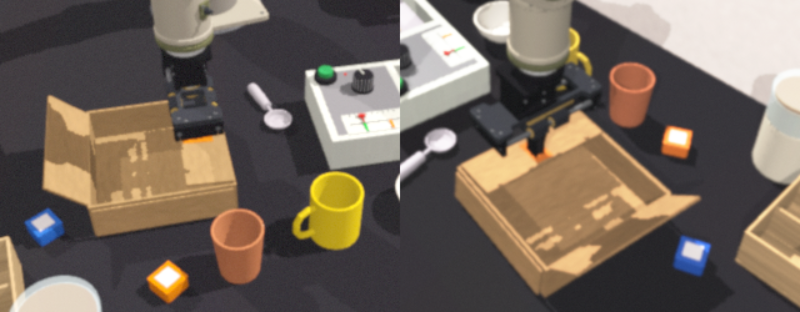

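```bash
python3 -m pendant '[{"translation":[0,0,4],"angular":[0,0,0],"hand":-1},{"translation":[0,0,4],"angular":[0,0,0],"hand":-1},{"translation":[0,0,3],"angular":[0,0,0],"hand":-1},{"translation":[-0.57,-3.87,0],"angular":[0,0,0],"hand":-1},{"translation":[-0.57,-3.87,0],"angular":[0,0,0],"hand":-1},{"translation":[-0.57,-3.87,0],"angular":[0,0,0],"hand":-1},{"translation":[-0.57,-3.87,0],"angular":[0,0,0],"hand":-1},{"translation":[-0.57,-3.87,0],"angular":[0,0,0],"hand":-1},{"translation":[-0.57,-3.87,0],"angular":[0,0,0],"hand":-1},{"translation":[-0.57,-3.87,0],"angular":[0,0,0],"hand":-1},{"translation":[0,0,-4],"angular":[0,0,0],"hand":-1},{"translation":[0,0,-4],"angular":[0,0,0],"hand":-1},{"translation":[0,0,-1.8],"angular":[0,0,0],"hand":-1},{"translation":[0,0,0],"angular":[0,0,0],"hand":-1},{"translation":[0,0,0],"angular":[0,0,0],"hand":-1}]'
python3 sv.py 27
```

```text
time: 36.95
ee_pos: [0.4755, -0.4412, 0.1133]
eef_rot: [0.536, 0.461, -0.536, 0.462]
ft_force: [-0.2, -0.0, 1.1]
width: 0.0007
```

View pics/27.png

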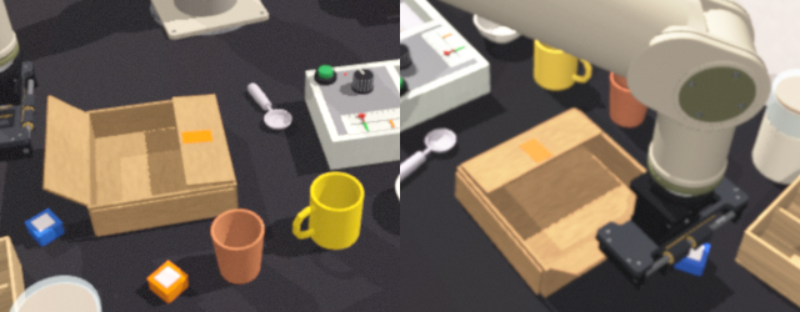

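```bash
python3 -m pendant '[{"translation":[0.3,2,0],"angular":[0,0,0],"hand":-1},{"translation":[0.3,2,0],"angular":[0,0,0],"hand":-1},{"translation":[0.3,2,0],"angular":[0,0,0],"hand":-1},{"translation":[0.3,2,0],"angular":[0,0,0],"hand":-1},{"translation":[0.3,2,0],"angular":[0,0,0],"hand":-1},{"translation":[0.3,2,0],"angular":[0,0,0],"hand":-1},{"translation":[0.3,2,0],"angular":[0,0,0],"hand":-1},{"translation":[0.1,0.7,0],"angular":[0,0,0],"hand":-1},{"translation":[0,0,-0.6],"angular":[0,0,0],"hand":-1},{"translation":[0,0,-0.5],"angular":[0,0,0],"hand":-1},{"translation":[0,0,0],"angular":[0,0,0],"hand":-1}]'
python3 -m pendant '[{"translation":[0,0,4],"angular":[0,0,0],"hand":-1},{"translation":[0,0,5],"angular":[0,0,0],"hand":-1},{"translation":[0,0,5],"angular":[0,0,0],"hand":-1},{"translation":[0,0,5],"angular":[0,0,0],"hand":-1},{"translation":[-0.5,3,1],"angular":[0,0,0],"hand":-1},{"translation":[-0.5,4,0],"angular":[0,0,0],"hand":-1},{"translation":[-0.5,4,0],"angular":[0,0,0],"hand":-1},{"translation":[-0.5,4,0],"angular":[0,0,0],"hand":-1},{"translation":[-0.5,4,0],"angular":[0,0,0],"hand":-1},{"translation":[-0.5,4,0],"angular":[0,0,0],"hand":-1},{"translation":[0,0,0],"angular":[0,0,0],"hand":-1},{"translation":[0,0,0],"angular":[0,0,0],"hand":-1}]'
python3 sv.py 28;python3 lids.py 28_w .056;python3 p2.py 28p; python3 - <<'E'
from h import *
for n in ["scene","side"]:
    c=cam(n)
    for s in (1,-1):
        for a in [.0,.15,.3,.5]: print(n,s,a,[proj(c,flapcorner(s,a,x)).round() for x in(.11,-.11)])
a=cv2.imread("pics/28_s.png")[180:320,130:330];b=cv2.imread("pics/28_d.png")[240:410,250:450]
cv2.imwrite("pics/28z.png",np.hstack([cv2.resize(a,(400,280)),cv2.resize(b,(400,340))[:280]]))
E
```

```text
time: 38.15
ee_pos: [0.4962, -0.2953, 0.1008]
eef_rot: [-0.536, -0.461, 0.536, -0.461]
ft_force: [0.0, -0.1, -0.9]
width: 0.0004
time: 39.35
ee_pos: [0.467, -0.0646, 0.3016]
eef_rot: [-0.536, -0.461, 0.536, -0.462]
ft_force: [0.1, -0.4, 0.4]
width: 0.0003
px [579. 110.] c [ 0.72   -0.0212] size 0.1063 0.1212 ang -8.6
tool [ 0.4671 -0.066   0.3015] yaw -8.67 approach [-0. -0. -1.]
green [262.  13.] 892 xw 0.4108..0.4399 yw mean 0.1669 range 0.1547..0.1763 tip 0.1685
scene 1 0.0 [array([230., 281.]), array([218., 211.])]
scene 1 0.15 [array([230., 277.]), array([218., 207.])]
scene 1 0.3 [array([231., 272.]), array([218., 203.])]
scene 1 0.5 [array([233., 267.]), array([220., 198.])]
scene -1 0.0 [array([192., 287.]), array([184., 216.])]
scene -1 0.15 [array([191., 283.]), array([183., 212.])]
scene -1 0.3 [array([189., 279.]), array([181., 208.])]
scene -1 0.5 [array([184., 275.]), array([178., 204.])]
side 1 0.0 [array([390., 289.]), array([299., 338.])]
side 1 0.15 [array([390., 284.]), array([299., 334.])]
side 1 0.3 [array([390., 280.]), array([298., 329.])]
side 1 0.5 [array([388., 273.]), array([296., 322.])]
side -1 0.0 [array([415., 311.]), array([322., 365.])]
side -1 0.15 [array([416., 307.]), array([323., 361.])]
side -1 0.3 [array([417., 304.]), array([324., 358.])]
side -1 0.5 [array([420., 301.]), array([326., 355.])]
```

View pics/28_s.png

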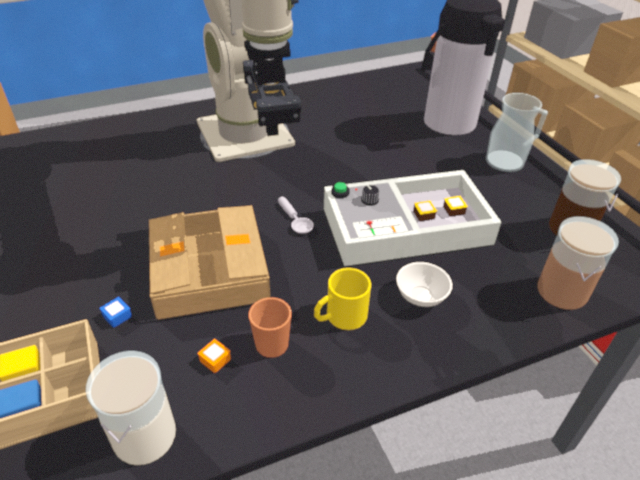

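View pics/28_d.png

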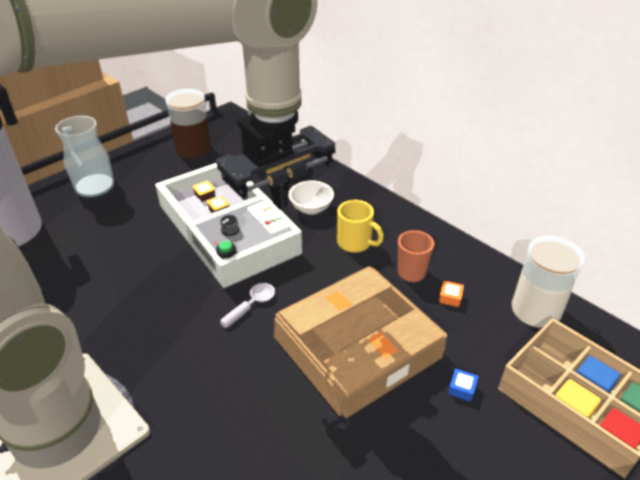

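View pics/28z.png

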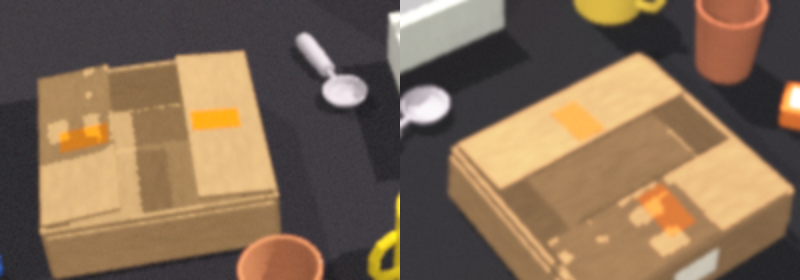

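View pics/28_w.png

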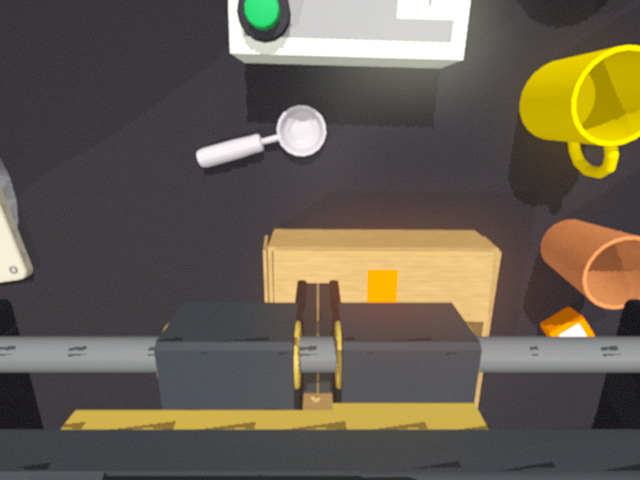

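Both flaps lie about 0.15 rad from flat. One last look at the pointer, tubs and bystanders before handing in.

```bash
python3 -m pendant '[{"translation":[1.6,4,0],"angular":[0,0,0],"hand":-1},{"translation":[1.6,4,0],"angular":[0,0,0],"hand":-1},{"translation":[1.6,4,0],"angular":[0,0,0],"hand":-1},{"translation":[1.6,4,0],"angular":[0,0,0],"hand":-1},{"translation":[1.6,4,0],"angular":[0,0,0],"hand":-1},{"translation":[0,4,0],"angular":[0,0,0],"hand":-1},{"translation":[0,0,0],"angular":[0,0,0],"hand":-1},{"translation":[0,0,0],"angular":[0,0,0],"hand":-1}]'
python3 - <<'E'
from h import *
from ptr import meas
im,c=shot("wrist","29_w");meas(im,c)
for k in ["mug","bowl","paper_cup","teaspoon"]:
  for n in("scene","side"):
    if k=="mug" or 1:
      r.camera(n)
      for d in r.mark_of(n,k)[:1]: print(n,k,atz(cam(n),d['point'],0).round(3))
E
```

```text
time: 40.35
ee_pos: [0.5473, 0.1755, 0.301]
eef_rot: [-0.535, -0.462, 0.536, -0.462]
ft_force: [0.6, -1.3, 0.1]
width: 0.0004
green [380. 263.] 55 xw 0.5694..0.5865 yw mean 0.1956 range 0.1940..0.1972 tip 0.1951
green [228. 293.] 528 xw 0.4085..0.4388 yw mean 0.1617 range 0.1516..0.1751 tip 0.1607
red [353. 262.] 96 xw 0.5455..0.5645 yw mean 0.1956 range 0.1897..0.2014 tip 0.1951
scene mug [ 0.723 -0.002  0.   ]
side mug [ 0.729 -0.01   0.   ]
scene bowl [0.748 0.158 0.   ]
side bowl [ 0.744  0.146 -0.   ]
scene paper_cup [ 0.752 -0.171  0.   ]
side paper_cup [0.738 0.146 0.   ]
scene teaspoon [ 0.425 -0.008  0.   ]
side teaspoon [0.409 0.    0.   ]
```

View pics/29_w.png

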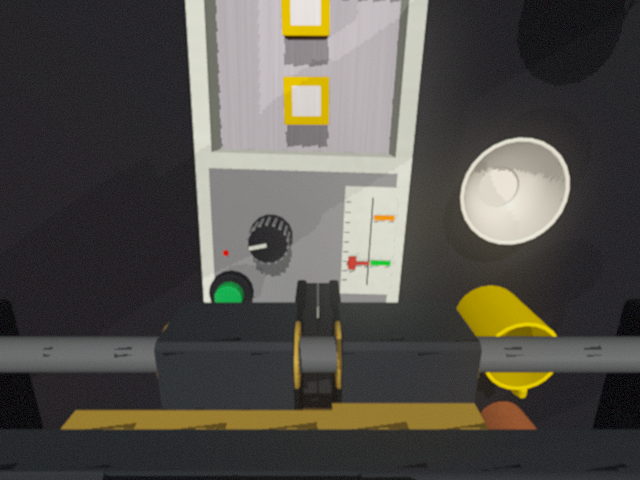

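The pointer is in line with the green mark, both tubs are in the tray, and the bystanders haven't moved.

```bash
python3 -c "
from bench import r
print(r.close_job())"
```

```text
the job is handed in; nothing more can be done
None
```

The job is done and handed in at about 41 s of the 210 s allowed; no verdict is reported.

- **Opening and tubs:** I folded both flaps back to about 2.5 rad. The carton held only two tubs, and both now lie flat on the tray floor, about 34 mm apart.
- **Knob:** I turned it about 175° clockwise. The last look put the pointer tip level with the green mark; earlier views differed by 0.2–0.3 mm.
- **Start button:** I pressed it once after that, fully to its stop, and it came back up. The press went further than needed, and the force at the fingertips reached about 70 N. That is under the 120 N wrist limit; I took the 40 N limit to cover only the arm and gripper body.
- **Closing:** Both flaps are back over the empty carton, about 0.15 rad from flat, and the arm is clear of everything.
- **Bystanders:** The mug, bowl, cup and spoon look unmoved. One check disagreed: the side camera's paper-cup detection landed on the bowl, but the scene camera and the pictures show the cup in its original place.

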